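# Try the hub that suits the keyed test shaft

## Robot

A 6-joint arm with a two-finger parallel gripper is mounted at the origin on a cart in front of the work surface, level with it; the furniture and walls round the work are solid. World frame = base frame: x ahead of the robot, y to its left, z up, the work surface at z = 0. Lengths are in mm, angles in degrees, forces in N, time in s.
With the tool pointing down it reaches from about 300 to 850 mm from the base axis. Payload 4.2 kg.
Tool frame: the origin (TCP) lies at the very end of the fingers, on their centre line; the grasp point (between the pads) lies 19 mm behind it; z points along the fingers, y is the direction in which the jaws open and shut (so a half turn about z gives the same grasp; the last joint's range is limited). The gripper opens to 91 mm and grips with 3 to 60 N. Pads are 32 mm wide; open, the fingers measure 118 mm over their backs; the gripper's body (76 mm by 178 mm) begins 60 mm behind the grasp point.
Start: joints at [75.172, 18.312, 89.639, -0, 72.044, -1.146], TCP at [136.01, 558.699, 213.976] pointing down, gripper open.
Joint ranges: [-177.97, 177.97], [-48.28, 115.42], [12.27, 149.76], [-77.06, 257.06], [2.81, 150.46], [-146.56, 146.56]. Speed limits (degrees/s): [147.25, 147.25, 180, 180, 180, 180].

## Interface

Orientations are given as [roll, pitch, yaw] about the fixed x, y, z axes, in that order (R = Rz(yaw) Ry(pitch) Rx(roll)).
In Python, from workcell import telemetry, grab_frame, job gives the robot as it stands.
- The arm moves only by the tool drive_tool, never from a script. Its argument "moves" is a list of rows, each an object of numbers: "claw": the closure, from -1 (fully open) to 1 (shut); "dx", "dy", "dz": the shift along the tool's x, y, z in units of 20 mm (1.0 is 20 mm); "yaw": the turn about the tool's z in units of 0.15 rad (1.0 is 0.15 rad). In form: [{"claw": .., "dx": .., "dy": .., "dz": .., "yaw": ..}, ...]. A call has 1 to 5 rows; each row shifts and turns the pose as measured when the row begins, along the tool's axes as they then stand; what a row does not reach is not made up. A row lasts 1/8 s, in which the tool goes at most 62.5 mm and 10.7 degrees, less where a joint would pass 70% of its speed; a pose out of reach is approached as far as the arm can. A call with a number of a shift or a turn outside -1 to 1 is refused whole. A call with a gripper value outside its range is refused whole. The fingers move at their own pace and stop on an object; "grip_force" is the grip in N (left out, the last holds). Time passes only in rows, so rows that do not move let the fingers close. It gives the time, the measured TCP pose, the force and the opening at its end, in the units of the state.
- telemetry.state(): the state, without advancing time (a new reading comes with each control period).
- grab_frame(name): name is "scene" or "top"; returns a dict with "color" (400x640x3 uint8, blue, green, red), "vertical_fov" (degrees; the focal length in pixels is half the picture's height over the tangent of half this angle, whatever the lens; pixels are square), "cx", "cy" (the principal point, pixels), "dist" ([k1, k2, p1, p2, k3] as OpenCV has them; the pictures are not rectified), "pose" (4x4, takes a point from camera to world coordinates). Camera axes: x right, y down, z forward; pixel columns grow to the right and rows downward; lengths in mm; the calibration is good to about 2 mm. A picture is of the moment at which its call begins. There is no depth.
- job.job_done(): hands the job in, once; it reports no verdict.
The state is a dict: "time_s": time; "qpos": joint angles; "qvel": joint speeds; "effort": joint torques, N m; "ee_pos": TCP position; "ee_rot": TCP orientation; "force": force on the tool from outside, world axes, zero at the start; "torque": the same for the moment, N m; "gripper_width": finger opening in mm.
Only numpy, scipy, OpenCV 4.12 (cv2) and the standard library are available. Lean on these libraries where they do the work, as an engineer would, in place of code of your own. Each camera call takes 0.05 s, during which the arm holds its last target.

## Task

One of the three steel hubs in the rack fits the keyed shaft of the test stand when it sits with its flat down and faces the way it does now: find it by comparing the keyways with the key. Set that hub down flat side down in the nest in front of the shaft and let go; then take it afresh and slide it onto the shaft until it is fully home against the shoulder, and let go. Leave the other two hubs standing in the rack and do not disturb the loose things on the bench.

Things in the scene. Friction and masses are not known exactly. Their poses are not given: they have to be found in the camera images.
- hub_a: steel hub: disc 54 mm in diameter, 24 mm thick, 0.2 to 0.4 kg, standing on a 31 mm wide flat of its rim, 22 mm below the bore axis. Bore 24 mm; keyway 10 mm wide, bottom 17 mm from the axis. Origin: middle of the bore; x along the bore (front face, toward the robot, at x = -12 mm), y left, z up from the flat. Seen from its front, flat down, its keyway points straight up (12 o'clock).
- hub_b: steel hub like hub_a in all but the keyway; origin and axes likewise. Seen from its front, flat down, its keyway points 45 degrees right of straight up (half past one).
- hub_c: steel hub like hub_a in all but the keyway; origin and axes likewise. Seen from its front, flat down, its keyway points 90 degrees right of straight up (3 o'clock).
- hub_rack: fixed plywood rack, 40 mm deep (x), 208 mm wide (y); origin under its centre on the bench, x away from the robot. Bays at y = -68, 0, 68 mm, a hub in each, axis at z = 28 mm. Partitions up to z = 39 mm leave 5 mm beside a hub's rim, so a hub is taken by its faces, from above; lips before and behind it up to z = 10 mm.
- test_stand: fixed stand, 180 mm long (x -125 to 55 mm), 58 mm wide. Origin on the bench under the shoulder's face; x along the level shaft from its free end (toward the robot) to the shoulder, z up. Shoulder: 38 mm collar, x 0 to 12 mm; then a bearing block 48 mm wide, top at z = 77 mm. Rail under the shaft: 36 mm wide, top at z = 30 mm, x -81 to 0; a hub's flat rests on it.
- nest (a point): middle of the bore of a hub that stands in the nest, a pocket before the shaft (stand frame x -97, y 0, z 44 mm; axes as the stand). Floor 22 mm below this point, 32 mm long, with walls 8 mm high before and behind and side lips 4 mm high, 46 mm apart. The hub's rim stands out over the nest on both sides and can be taken there (54 mm). To go on the shaft the hub is lifted 9 mm.
- shaft_tip (a point): centre of the shaft's tapered free end (stand frame x -40, y 0, z 53 mm; axes as the stand). Shaft 20 mm in diameter: 2 mm play all round in a bore. Its key, 6 mm wide, top 14 mm from the axis, begins 7 mm behind this point and runs to the shoulder; seen from the free end it points 45 degrees right of straight up (toward -y).
- shaft_home (a point): on the shaft's axis: middle of the bore of a hub that is fully home against the shoulder (stand frame x -12, y 0, z 53 mm; axes as the stand). A hub let go there settles 1 mm lower, its flat on the rail.
- side_cutter: loose side cutter with blue handles, 129 x 45 x 9 mm, lying on the bench: leave alone. Origin at the centre of its underside.
- solder_reel: loose reel of solder, 52 mm across, 28 mm high, standing on the bench: leave alone. Origin at the centre of its underside.
- flux_jar: loose white jar with a green lid, 45 mm across, 30 mm high, standing on the bench: leave alone. Origin at the centre of its underside.
Mind the look-alikes: they are no part of the job. What is shaped like the hub_b but pink or red is not meant. Leave any turquoise look-alike of the hub_c alone.

How it is judged:
By the outcome, as a careful person would: the job done as asked, in the order asked, and still so for the second after the job is handed in, with the robot touching nothing.
It also fails if it takes over 51 s, if anything falls off the work surface, if the arm or the gripper's body presses on something with over 40 N, if the wrist force passes 120 N, or if a joint passes its speed limit or range.

## Working session

There is one attempt and no reset: what is moved stays moved. The work goes in short steps, Python scripts to look and compute and a tool call to move; the robot and the scene stay as the last step left them, time stands still between calls to the robot, and variables do not carry over. Pictures are saved under pics/ and viewed, and the job is handed in when it is done.

Besides the shell and the picture viewer there is one more tool, called after "Emit:" as name(argument=value, ...), one argument or row to a line, values as JSON. drive_tool: Moves the arm, as the interface text tells. Its arguments: {"type":"object","properties":{"moves":{"type":"array"},"grip_force":{"type":"number"}},"required":["moves"]}

```bash
mkdir -p pics; cat > h.py <<'E'
import numpy as np,cv2
from workcell import telemetry, grab_frame, job
def snap(n,fn):
    f=grab_frame(n); cv2.imwrite(f'pics/{fn}.png',f['color']); 
    import pickle; pickle.dump(f,open(f'pics/{fn}.pkl','wb')); return f
def K(f):
    h=f['color'].shape[0]; F=h/2/np.tan(np.radians(f['vertical_fov'])/2)
    return np.array([[F,0,f['cx']],[0,F,f['cy']],[0,0,1.]])
def ray(f,uv):
    p=cv2.undistortPoints(np.array(uv,float).reshape(-1,1,2),K(f),np.array(f['dist'],float)).reshape(-1,2)
    T=np.array(f['pose']); d=np.c_[p,np.ones(len(p))]@T[:3,:3].T
    return T[:3,3],d
def onz(f,uv,z):
    o,d=ray(f,uv); return o+d*((z-o[2])/d[:,2])[:,None]
def proj(f,X):
    T=np.linalg.inv(np.array(f['pose'])); r,_=cv2.Rodrigues(T[:3,:3])
    return cv2.projectPoints(np.array(X,float).reshape(-1,1,3),r,T[:3,3],K(f),np.array(f['dist'],float))[0].reshape(-1,2)
E
python3 - <<'E'
from h import *
np.set_printoptions(precision=2,suppress=True)
for n in('scene','top'):
    f=snap(n,n+'0'); print(n,np.array(f['pose']),f['vertical_fov'],f['cx'],f['cy'],f['dist'])
print(telemetry.state())
E
```

```text
scene [[ -0.9   -0.25   0.35 217.05]
 [ -0.43   0.55  -0.72 599.78]
 [ -0.01  -0.8   -0.6  624.75]
 [  0.     0.     0.     1.  ]] 43.60810078055515 316.3429722917484 198.58821702282785 [-0.13  0.    0.    0.    0.  ]
top [[ -0.01  -0.98   0.18 372.02]
 [ -1.     0.01  -0.02 -58.89]
 [  0.02  -0.18  -0.98 917.16]
 [  0.     0.     0.     1.  ]] 56.895063767394355 315.9611658635839 191.79715624792027 [0. 0. 0. 0. 0.]
{'time_s': 0.1, 'qpos': array([75.17, 18.35, 89.7 , -0.  , 72.04, -1.15]), 'qvel': array([-0.08, -0.17, -0.14,  0.01,  0.02,  0.05]), 'effort': array([ -0.  , -41.33, -23.25,   0.07,   0.04,  -0.  ]), 'ee_pos': array([135.9 , 558.25, 213.2 ]), 'ee_rot': array([-179.91,   -0.  ,  166.32]), 'force': array([ 0.5 , -0.29,  0.3 ]), 'torque': array([0.02, 0.04, 0.03]), 'gripper_width': 91.02772020990369}
```

View pics/scene0.png

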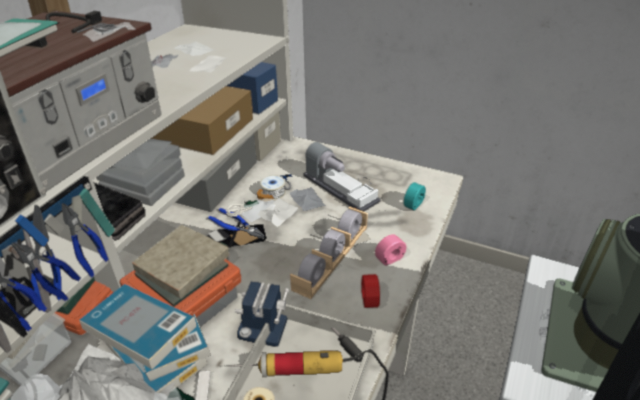

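View pics/top0.png

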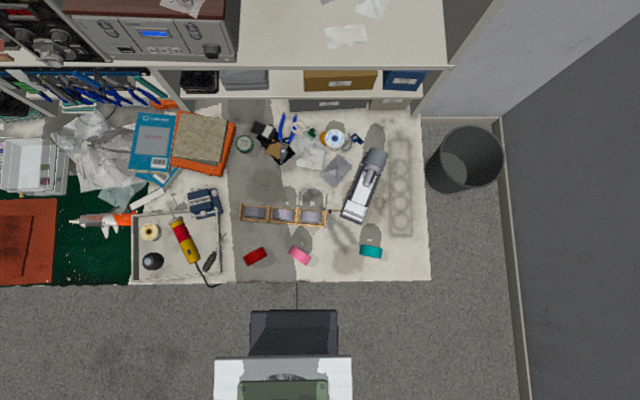

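```bash
python3 - <<'E'
from h import *
a=cv2.imread('pics/scene0.png');b=cv2.imread('pics/top0.png')
cv2.imwrite('pics/c1.png',cv2.resize(a[200:300,280:380],None,fx=6,fy=6,interpolation=cv2.INTER_CUBIC))
cv2.imwrite('pics/c2.png',cv2.resize(a[135:215,290:390],None,fx=7,fy=7,interpolation=cv2.INTER_CUBIC))
cv2.imwrite('pics/c3.png',cv2.resize(b[110:270,230:430],None,fx=3.7,fy=3.7,interpolation=cv2.INTER_CUBIC))
E
```

```text
(no output)
```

View pics/c1.png

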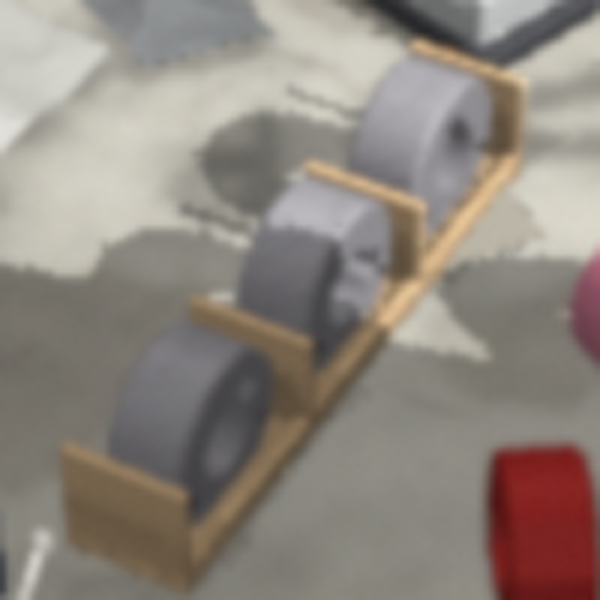

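View pics/c2.png

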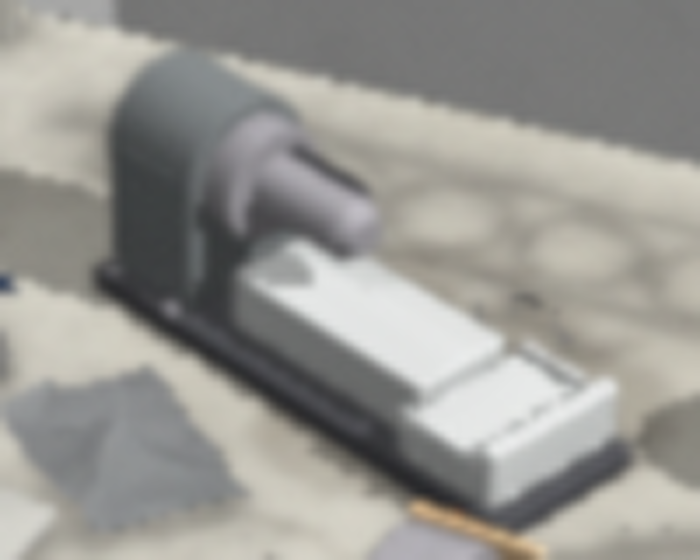

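View pics/c3.png

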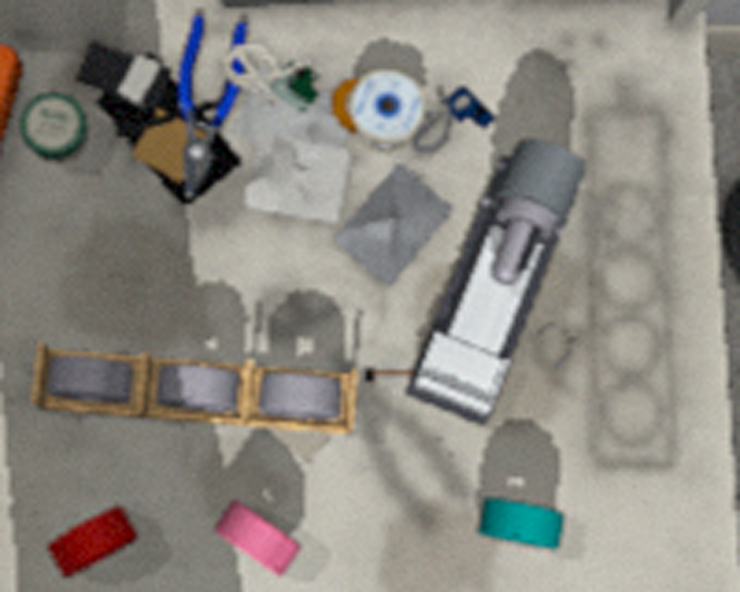

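```bash
python3 - <<'E'
from h import *
b=cv2.imread('pics/top0.png')
def z(x0,y0,x1,y1,s,fn):
    c=cv2.resize(b[y0:y1,x0:x1],None,fx=s,fy=s,interpolation=cv2.INTER_LANCZOS4)
    for x in range(x0,x1,10): cv2.putText(c,str(x),((x-x0)*s,8),0,.3,(0,0,255)); cv2.line(c,((x-x0)*s,10),((x-x0)*s,16),(0,0,255))
    for y in range(y0,y1,10): cv2.putText(c,str(y),(0,(y-y0)*s+4),0,.3,(0,0,255)); cv2.line(c,(20,(y-y0)*s),(26,(y-y0)*s),(0,0,255))
    cv2.imwrite(f'pics/{fn}.png',c)
z(235,195,333,235,8,'rk'); z(335,140,395,230,6,'st')
E
```

```text
(no output)
```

View pics/rk.png

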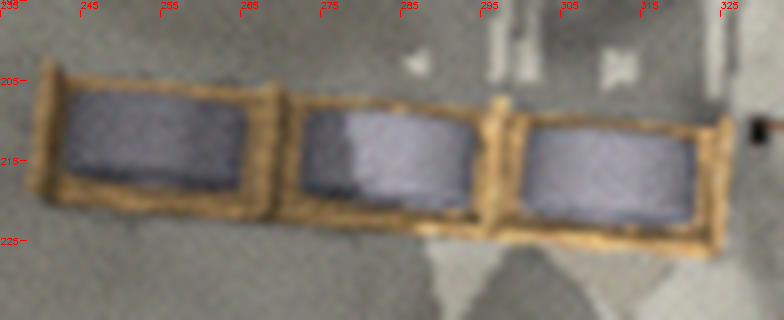

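View pics/st.png

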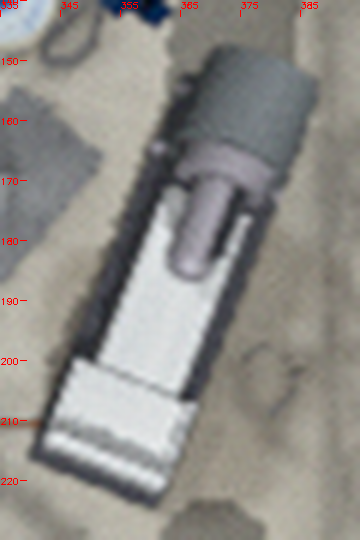

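```bash
python3 - <<'E'
from h import *
import pickle
np.set_printoptions(precision=1,suppress=True)
f=pickle.load(open('pics/top0.pkl','rb'))
rk=lambda u,v:(235+u/8,195+v/8)
st=lambda u,v:(335+u/6,140+v/6)
print('part tops z39', onz(f,[rk(50,62),rk(273,85),rk(500,98),rk(725,120)],39))
print('part near end z39', onz(f,[rk(45,190),rk(268,210),rk(492,225),rk(716,245)],39))
# blue-gray hubs masks
b=f['color'].astype(int)
print('rail corners z30',onz(f,[st(97,360),st(160,200),st(185,400),st(245,215)],30))
print('block top z77?',onz(f,[st(222,45),st(318,80)],60))
print('shaft tip z53',onz(f,[st(190,270)],53), 'collar', onz(f,[st(185,145),st(275,175)],53))
print('base z0 ',onz(f,[st(32,455),st(155,508)],5))
E
```

```text
part tops z39 [[ 510.5   98.7   39. ]
 [ 502.9   32.    39. ]
 [ 498.4  -35.9   39. ]
 [ 491.1 -103.3   39. ]]
part near end z39 [[ 472.    99.2   39. ]
 [ 465.4   33.1   39. ]
 [ 460.3  -33.4   39. ]
 [ 453.7 -100.    39. ]]
rail corners z30 [[ 516.4 -166.6   30. ]
 [ 583.  -194.6   30. ]
 [ 499.7 -201.9   30. ]
 [ 576.4 -229.5   30. ]]
block top z77? [[ 640.  -217.4   60. ]
 [ 625.2 -255.7   60. ]]
shaft tip z53 [[ 548.8 -202.1   53. ]] collar [[ 600.3 -202.    53. ]
 [ 587.6 -238.    53. ]]
base z0  [[ 480.8 -141.4    5. ]
 [ 458.3 -191.8    5. ]]
```

```bash
python3 - <<'E'
from h import *
import pickle
np.set_printoptions(precision=1,suppress=True)
f=pickle.load(open('pics/scene0.pkl','rb'))
a=np.radians(-5.4); ex=np.array([np.cos(a),np.sin(a),0]); ey=np.array([-np.sin(a),np.cos(a),0]); c=np.array([481.8,-1.2,0])
out=[]
for yb in(68,0,-68):
    o=c+ey*yb+ex*-12+[0,0,28]
    yy,zz=np.meshgrid(np.linspace(-32,32,256),np.linspace(32,-32,256))
    X=o+(-yy)[...,None]*ey+zz[...,None]*np.array([0,0,1.])
    p=proj(f,X).reshape(256,256,2).astype(np.float32)
    im=cv2.remap(f['color'],p[...,0],p[...,1],cv2.INTER_CUBIC)
    im=cv2.convertScaleAbs(im,alpha=1.5)
    for r in(12,27): cv2.circle(im,(128,128),int(r*4),(0,255,0),1)
    out.append(im)
cv2.imwrite('pics/faces.png',np.hstack(out))
E
```

```text
(no output)
```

View pics/faces.png

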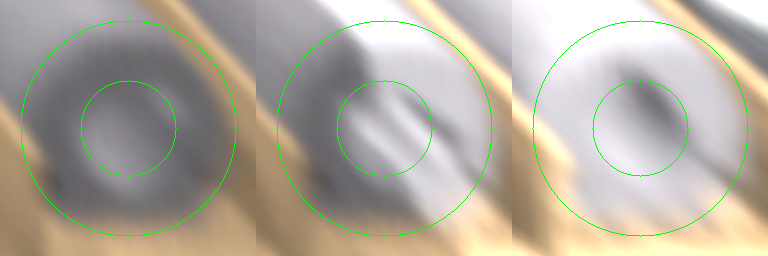

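```bash
python3 - <<'E'
import cv2,numpy as np
im=cv2.imread('pics/faces.png',0)
o=[]
for i in range(3):
    t=im[:,i*256:(i+1)*256]; c=cv2.createCLAHE(6,(2,2)).apply(t); o.append(c)
cv2.imwrite('pics/faces2.png',np.hstack(o))
a=cv2.imread('pics/scene0.png',0)[250:290,295:330]
a=cv2.normalize(a,None,0,255,cv2.NORM_MINMAX); a=cv2.createCLAHE(4,(2,2)).apply(a)
cv2.imwrite('pics/left.png',cv2.resize(a,None,fx=14,fy=14,interpolation=cv2.INTER_CUBIC))
E
```

```text
(no output)
```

View pics/faces2.png

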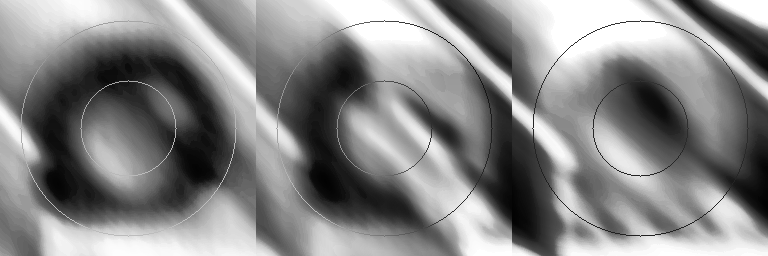

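View pics/left.png

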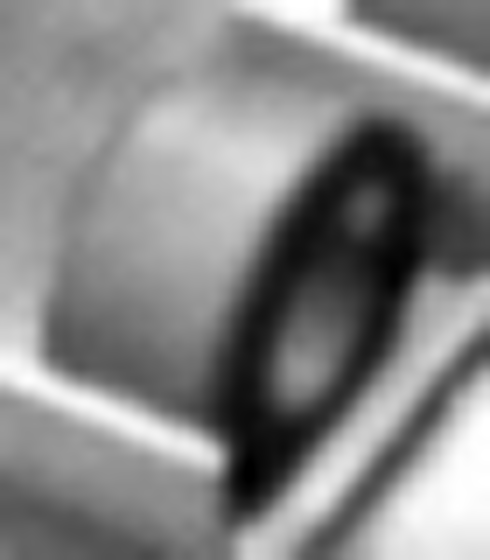

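```bash
python3 - <<'E'
from h import *
import pickle
np.set_printoptions(precision=1,suppress=True)
f=pickle.load(open('pics/top0.pkl','rb'))
print('hubtop',onz(f,[(254.1,212.1)],50))
g=cv2.cvtColor(f['color'],cv2.COLOR_BGR2GRAY).astype(float)
# rail edges per row z=30
L=[];R=[]
for r in range(178,199):
    cx=357+(188-r)*0.38+ 5
    row=g[r]; xs=np.arange(640)
    c=int(round(cx+0)); 
    l=c
    while row[l]>150 : l-=1
    rr=c
    while row[rr]>150: rr+=1
    sub=lambda i,j:(i+(150-row[i])/(row[j]-row[i])*(j-i))
    L.append((sub(l,l+1),r)); R.append((sub(rr,rr-1),r))
print(np.array(L)[::4],np.array(R)[::4])
PL=onz(f,L,30);PR=onz(f,R,30)
for P in(PL,PR):
    m=np.median
    k=np.polyfit(P[:,0],P[:,1],1);print('ang',np.degrees(np.arctan(k[0])),'y at 540',np.polyval(k,540), np.std(P[:,1]-np.polyval(k,P[:,0])))
s=pickle.load(open('pics/scene0.pkl','rb'))
b=s['color']
c=cv2.resize(b[135:215,300:388],None,fx=9,fy=7.5,interpolation=cv2.INTER_LANCZOS4)
c=cv2.resize(b[140:212,300:386],None,fx=8,fy=8,interpolation=cv2.INTER_LANCZOS4)
for x in range(300,386,10): cv2.putText(c,str(x),((x-300)*8,8),0,.3,(0,0,255)); cv2.line(c,((x-300)*8,10),((x-300)*8,16),(0,0,255))
for y in range(140,212,10): cv2.putText(c,str(y),(0,(y-140)*8+4),0,.3,(0,0,255)); cv2.line(c,(20,(y-140)*8),(26,(y-140)*8),(0,0,255))
cv2.imwrite('pics/ss.png',c)
E
```

```text
hubtop [[486.2  66.   50. ]]
[[368.4 178. ]
 [365.2 182. ]
 [356.4 186. ]
 [354.7 190. ]
 [353.  194. ]
 [351.6 198. ]] [[366.8 178. ]
 [366.4 182. ]
 [365.4 186. ]
 [370.4 190. ]
 [368.9 194. ]
 [367.4 198. ]]
ang -42.7413856152125 y at 540 -178.9222054233524 5.131429061334324
ang 10.81554661560683 y at 540 -208.03715995371877 14.767894626112014
```

View pics/ss.png

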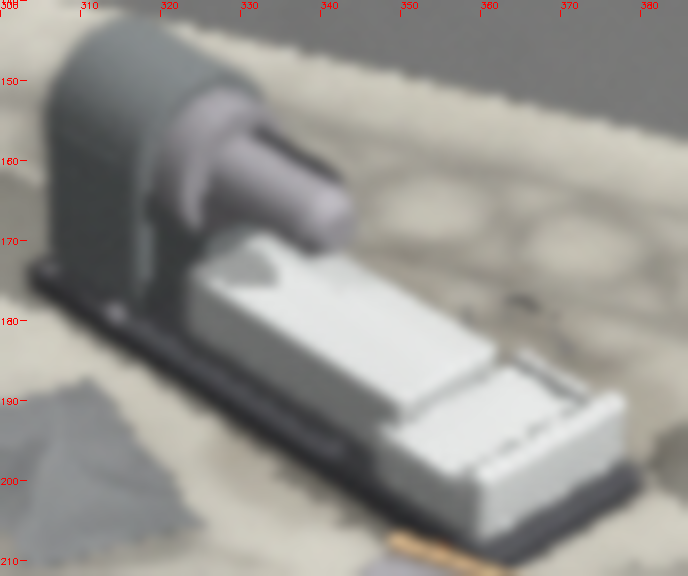

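```bash
python3 - <<'E'
from h import *
import pickle
np.set_printoptions(precision=1,suppress=True)
f=pickle.load(open('pics/top0.pkl','rb'))
s=pickle.load(open('pics/scene0.pkl','rb'))
def rep(n,P):
    d=P[1]-P[0]; print(n,P[:,:2].ravel(),'ang',np.degrees(np.arctan2(d[1],d[0])),'len',np.linalg.norm(d))
q=lambda u,v:(300+u/8,140+v/8)
A=onz(s,[q(400,412),q(197,265)],30);B=onz(s,[q(497,350),q(345,258)],30)
rep('S left',A);rep('S right',B);rep('S end',np.array([A[0],B[0]]))
rep('S frontwall',onz(s,[q(482,475),q(625,393)],30))
rep('S base front',onz(s,[q(505,568),q(640,482)],5))
rep('S base left',onz(s,[q(505,568),q(30,280)],5))
print('S tip',onz(s,[q(330,215)],53))
# top fits
g=cv2.cvtColor(f['color'],cv2.COLOR_BGR2GRAY).astype(float)
def edge(lo,hi,c0,sl,refr,half=5,z=30):
    pts=[]
    for r in range(lo,hi):
        c=c0+sl*(r-refr); xs=np.arange(c-half,c+half+.01,.25)
        v=np.interp(xs,np.arange(640),g[r]); v=cv2.GaussianBlur(v[None],(5,1),1)[0]
        k=np.argmax(abs(np.gradient(v))); pts.append((xs[k],r))
    P=onz(f,pts,z); k=np.polyfit(P[:,0],P[:,1],1); rs=P[:,1]-np.polyval(k,P[:,0]); m=abs(rs)<1.5*max(rs.std(),.4)
    k=np.polyfit(P[m,0],P[m,1],1)
    print('T',np.degrees(np.arctan(k[0])),'y@540',np.polyval(k,540),rs[m].std(),m.sum())
edge(176,199,351.5,-0.393,199)
edge(180,204,367,-0.39,203)
E
```

```text
S left [ 511.4 -159.3  585.4 -198.1] ang -27.66573958331034 len 83.60267691974435
S right [ 498.9 -194.6  551.  -217.3] ang -23.610698709925856 len 56.8251867318002
S end [ 511.4 -159.3  498.9 -194.6] ang -109.40814105508856 len 37.432315730306414
S frontwall [ 483.  -143.3  462.5 -190.4] ang -113.42646626656759 len 51.3550250619722
S base front [ 474.9 -141.1  456.2 -188.5] ang -111.52106157278189 len 50.99024510597408
S base left [ 474.9 -141.1  639.6 -206. ] ang -21.49935329990362 len 177.1030367620284
S tip [[ 549.4 -202.5   53. ]]
T -22.985299540515246 y@540 -175.0940782970023 0.5069245625444297 22
T -23.219600871538574 y@540 -214.906832609505 0.7316041063679507 21
```

```bash
cat > plan.py <<'E'
import sys,numpy as np
from workcell import telemetry
s=telemetry.state(); p=np.array(s['ee_pos']); y=s['ee_rot'][2]
print('t',round(s['time_s'],2),p.round(1),np.round(s['ee_rot'],2),'F',np.round(s['force'],1),'w',round(s['gripper_width'],1))
if len(sys.argv)>1:
    t=np.array([float(v) for v in sys.argv[1:4]]); ty=float(sys.argv[4]) if len(sys.argv)>4 else y
    d=t-p; dy=(ty-y+180)%360-180
    n=int(sys.argv[5]) if len(sys.argv)>5 else 0
    def comp(n):
        R=[]
        for i in range(n):
            a=np.radians(y+dy*i/n); st=d/n
            R.append([st@[np.cos(a),np.sin(a),0],st@[np.sin(a),-np.cos(a),0],-st[2]]+[0])
            R[-1]=[v/20 for v in R[-1][:3]]+[-np.radians(dy)/n/.15]
        return np.array(R)
    if not n:
        n=1
        while abs(comp(n)).max()>0.97: n+=1
    print('n',n);print(comp(n).round(3))
E
python3 plan.py 488 66.5 214 84.6
```

```text
t 0.1 [135.9 558.3 213.2] [-179.91   -0.    166.32] F [ 0.5 -0.3  0.3] w 91.0
n 32
[[-0.716 -0.616 -0.001  0.297]
 [-0.743 -0.584 -0.001  0.297]
 [-0.768 -0.55  -0.001  0.297]
 [-0.792 -0.515 -0.001  0.297]
 [-0.814 -0.48  -0.001  0.297]
 [-0.835 -0.443 -0.001  0.297]
 [-0.854 -0.405 -0.001  0.297]
 [-0.871 -0.367 -0.001  0.297]
 [-0.886 -0.328 -0.001  0.297]
 [-0.9   -0.288 -0.001  0.297]
 [-0.912 -0.247 -0.001  0.297]
 [-0.922 -0.207 -0.001  0.297]
 [-0.93  -0.165 -0.001  0.297]
 [-0.937 -0.124 -0.001  0.297]
 [-0.941 -0.082 -0.001  0.297]
 [-0.944 -0.04  -0.001  0.297]
 [-0.945  0.002 -0.001  0.297]
 [-0.944  0.044 -0.001  0.297]
 [-0.941  0.086 -0.001  0.297]
 [-0.936  0.128 -0.001  0.297]
 [-0.93   0.17  -0.001  0.297]
 [-0.921  0.211 -0.001  0.297]
 [-0.911  0.252 -0.001  0.297]
 [-0.899  0.292 -0.001  0.297]
 [-0.885  0.332 -0.001  0.297]
 [-0.869  0.371 -0.001  0.297]
 [-0.852  0.41  -0.001  0.297]
 [-0.833  0.447 -0.001  0.297]
 [-0.812  0.484 -0.001  0.297]
 [-0.789  0.519 -0.001  0.297]
 [-0.766  0.554 -0.001  0.297]
 [-0.74   0.588 -0.001  0.297]]
```

Emit:
drive_tool(
  moves=[
    {"claw":-1,"dx":-0.72,"dy":-0.62,"dz":0,"yaw":0.3},
    {"claw":-1,"dx":-0.74,"dy":-0.58,"dz":0,"yaw":0.3},
    {"claw":-1,"dx":-0.77,"dy":-0.55,"dz":0,"yaw":0.3},
    {"claw":-1,"dx":-0.79,"dy":-0.52,"dz":0,"yaw":0.3},
    {"claw":-1,"dx":-0.81,"dy":-0.48,"dz":0,"yaw":0.3},
  ],
  grip_force=30,
)

```text
time_s: 0.72
ee_pos: [193.9, 474.7, 212.6]
ee_rot: [-179.8, 0.1, 152.6]
force: [0.9, 0.3, 1.0]
gripper_width: 91.3
```

Emit:
drive_tool(
  moves=[
    {"claw":0,"dx":-0.84,"dy":-0.44,"dz":0,"yaw":0.3},
    {"claw":0,"dx":-0.85,"dy":-0.41,"dz":0,"yaw":0.3},
    {"claw":0,"dx":-0.87,"dy":-0.37,"dz":0,"yaw":0.3},
    {"claw":0,"dx":-0.89,"dy":-0.33,"dz":0,"yaw":0.3},
    {"claw":0,"dx":-0.9,"dy":-0.29,"dz":0,"yaw":0.3},
  ],
)

```text
time_s: 1.35
ee_pos: [250.8, 390.5, 213.3]
ee_rot: [-179.9, 0.2, 138.7]
force: [-0.3, 0.2, 0.8]
gripper_width: 46.6
```

Emit:
drive_tool(
  moves=[
    {"claw":0,"dx":-0.91,"dy":-0.25,"dz":0,"yaw":0.3},
    {"claw":0,"dx":-0.92,"dy":-0.21,"dz":0,"yaw":0.3},
    {"claw":0,"dx":-0.93,"dy":-0.17,"dz":0,"yaw":0.3},
    {"claw":0,"dx":-0.94,"dy":-0.12,"dz":0,"yaw":0.3},
    {"claw":0,"dx":-0.94,"dy":-0.08,"dz":0,"yaw":0.3},
  ],
)

```text
time_s: 1.98
ee_pos: [305.2, 305.7, 213.7]
ee_rot: [-180.0, 0.2, 124.9]
force: [0.4, 1.0, -0.3]
gripper_width: 45.4
```

Emit:
drive_tool(
  moves=[
    {"claw":0,"dx":-0.94,"dy":-0.04,"dz":0,"yaw":0.3},
    {"claw":0,"dx":-0.94,"dy":0,"dz":0,"yaw":0.3},
    {"claw":0,"dx":-0.94,"dy":0.04,"dz":0,"yaw":0.3},
    {"claw":0,"dx":-0.94,"dy":0.09,"dz":0,"yaw":0.3},
    {"claw":0,"dx":-0.94,"dy":0.13,"dz":0,"yaw":0.3},
  ],
)

```text
time_s: 2.6
ee_pos: [357.4, 219.9, 214.2]
ee_rot: [179.9, 0.2, 111.1]
force: [0.1, -0.0, 0.5]
gripper_width: 45.7
```

```bash
python3 plan.py 488 66.5 150 84.6
```

```text
t 2.6 [357.4 219.9 214.2] [1.7994e+02 1.7000e-01 1.1109e+02] F [ 0.1 -0.   0.5] w 45.7
n 10
[[-0.951  0.333  0.321  0.308]
 [-0.934  0.377  0.321  0.308]
 [-0.916  0.42   0.321  0.308]
 [-0.896  0.462  0.321  0.308]
 [-0.873  0.502  0.321  0.308]
 [-0.849  0.542  0.321  0.308]
 [-0.823  0.581  0.321  0.308]
 [-0.795  0.618  0.321  0.308]
 [-0.766  0.654  0.321  0.308]
 [-0.735  0.689  0.321  0.308]]
```

Emit:
drive_tool(
  moves=[
    {"claw":0,"dx":-0.95,"dy":0.33,"dz":0.32,"yaw":0.31},
    {"claw":0,"dx":-0.93,"dy":0.38,"dz":0.32,"yaw":0.31},
    {"claw":0,"dx":-0.92,"dy":0.42,"dz":0.32,"yaw":0.31},
    {"claw":0,"dx":-0.9,"dy":0.46,"dz":0.32,"yaw":0.31},
    {"claw":0,"dx":-0.87,"dy":0.5,"dz":0.32,"yaw":0.31},
  ],
)

```text
time_s: 3.22
ee_pos: [424.3, 137.0, 182.4]
ee_rot: [179.8, 0.1, 96.8]
force: [1.1, 0.1, -1.0]
gripper_width: 45.7
```

Emit:
drive_tool(
  moves=[
    {"claw":0,"dx":-0.85,"dy":0.54,"dz":0.32,"yaw":0.31},
    {"claw":0,"dx":-0.82,"dy":0.58,"dz":0.32,"yaw":0.31},
    {"claw":0,"dx":-0.8,"dy":0.62,"dz":0.32,"yaw":0.31},
    {"claw":0,"dx":-0.77,"dy":0.65,"dz":0.32,"yaw":0.31},
    {"claw":0,"dx":-0.73,"dy":0.69,"dz":0.32,"yaw":0.31},
  ],
)

```text
time_s: 3.85
ee_pos: [489.3, 52.6, 149.9]
ee_rot: [179.7, 0.0, 82.5]
force: [-0.7, 0.2, -0.4]
gripper_width: 45.1
```

```bash
python3 plan.py 488 66.5 90 84.6
```

```text
t 3.85 [489.3  52.6 149.9] [1.7969e+02 1.0000e-02 8.2540e+01] F [-0.7  0.2 -0.4] w 45.1
n 4
[[ 0.17  -0.039  0.749 -0.06 ]
 [ 0.171 -0.038  0.749 -0.06 ]
 [ 0.171 -0.036  0.749 -0.06 ]
 [ 0.171 -0.034  0.749 -0.06 ]]
```

Emit:
drive_tool(
  moves=[
    {"claw":0,"dx":0.17,"dy":-0.04,"dz":0.75,"yaw":-0.06},
    {"claw":0,"dx":0.17,"dy":-0.04,"dz":0.75,"yaw":-0.06},
    {"claw":0,"dx":0.17,"dy":-0.04,"dz":0.6,"yaw":-0.06},
    {"claw":0,"dx":0.17,"dy":-0.04,"dz":0.5,"yaw":-0.06},
  ],
)

```text
time_s: 4.35
ee_pos: [490.3, 63.4, 96.2]
ee_rot: [179.6, 0.0, 84.2]
force: [1.3, -0.3, -0.8]
gripper_width: 45.8
```

```bash
python3 - <<'E'
from h import *
b=snap('scene','s1')['color'];
cv2.imwrite('pics/s1c.png',cv2.resize(b[150:310,250:410],None,fx=3.7,fy=3.7,interpolation=cv2.INTER_CUBIC))
b=snap('top','t1')['color'];
cv2.imwrite('pics/t1c.png',cv2.resize(b[160:250,220:340],None,fx=6,fy=6,interpolation=cv2.INTER_CUBIC))
E
python3 plan.py 488 66.5 60 84.6
```

```text
t 4.45 [489.4  63.6  95.8] [1.7969e+02 3.0000e-02 8.4210e+01] F [0.3 0.3 0.3] w 45.6
n 2
[[ 0.069 -0.043  0.894 -0.023]
 [ 0.069 -0.042  0.894 -0.023]]
```

View pics/s1c.png

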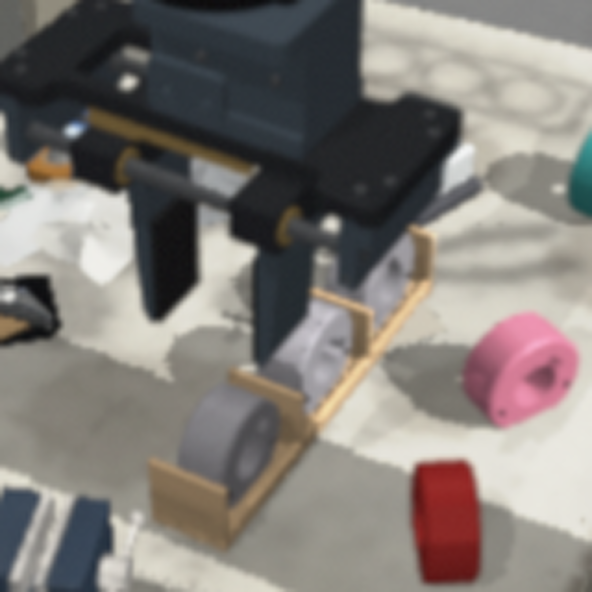

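View pics/t1c.png

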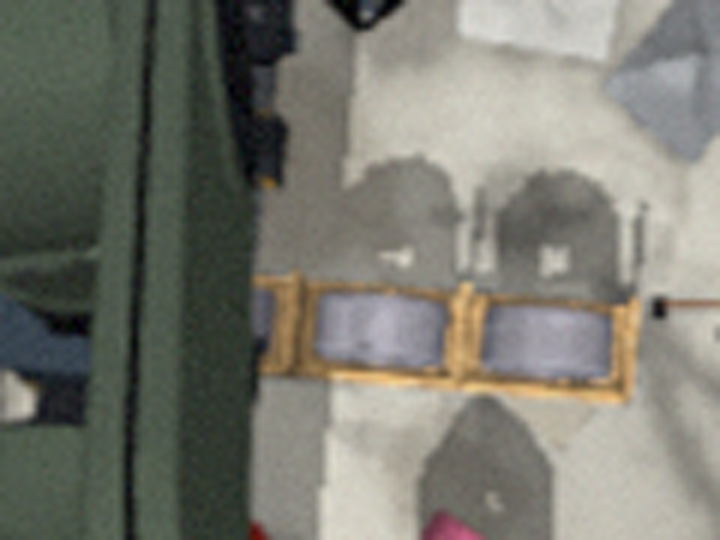

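```bash
python3 - <<'E'
from h import *
import pickle
f=pickle.load(open('pics/s1.pkl','rb'))
s=telemetry.state();a=np.radians(s['ee_rot'][2]);x=np.array([np.cos(a),np.sin(a),0]);y=np.array([np.sin(a),-np.cos(a),0])
w=s['gripper_width']/2
P=[];
for sy in(-1,1):
  for o in(w,w+13.5):
    for sx in(-16,16): P.append(s['ee_pos']+y*sy*o+x*sx)
q=(proj(f,P)-[250,150])*3.7
print(q.round(0))
im=cv2.imread('pics/s1c.png')
for i,u in enumerate(q): cv2.circle(im,tuple(int(v) for v in u),2,(0,0,255),-1)
cv2.imwrite('pics/s1d.png',im[200:420,100:360].repeat(3,0).repeat(3,1)[:600,:780])
E
```

```text
[[289. 317.]
 [251. 360.]
 [316. 327.]
 [278. 371.]
 [200. 283.]
 [160. 324.]
 [174. 273.]
 [134. 313.]]
```

View pics/s1d.png

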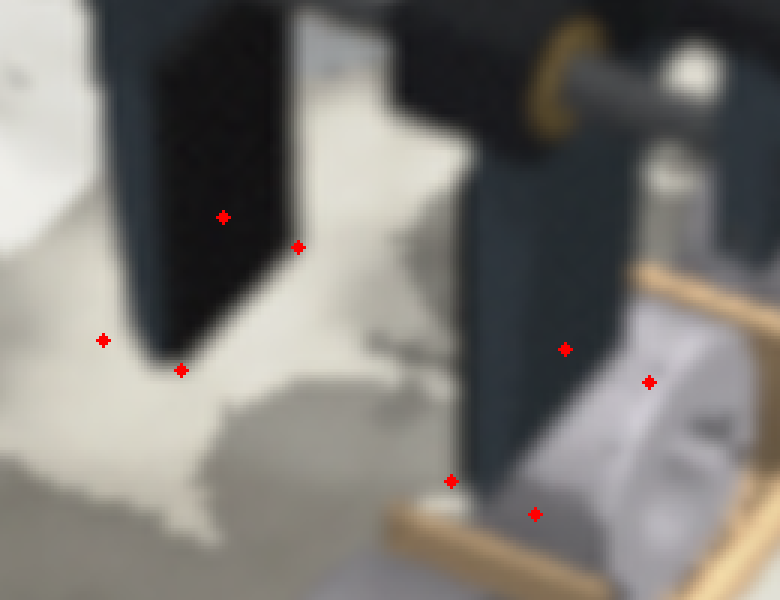

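Emit:
drive_tool(
  moves=[
    {"claw":0,"dx":0.08,"dy":-0.04,"dz":0.9,"yaw":-0.03},
    {"claw":0,"dx":0.06,"dy":-0.04,"dz":0.9,"yaw":-0.02},
    {"claw":0,"dx":0,"dy":0,"dz":0.9,"yaw":0},
    {"claw":0,"dx":0,"dy":0,"dz":0.8,"yaw":0},
    {"claw":0,"dx":0,"dy":0,"dz":0.2,"yaw":0},
  ],
)

```text
time_s: 5.08
ee_pos: [491.6, 67.2, 22.4]
ee_rot: [179.3, -0.0, 84.7]
force: [0.1, -0.4, 1.0]
gripper_width: 45.5
```

```bash
python3 plan.py 488 66.5 18 84.6
```

```text
t 5.08 [491.6  67.2  22.4] [ 1.7928e+02 -4.0000e-02  8.4680e+01] F [ 0.1 -0.4  1. ] w 45.5
n 1
[[-0.051 -0.177  0.221  0.009]]
```

Emit:
drive_tool(
  moves=[
    {"claw":0,"dx":-0.05,"dy":-0.18,"dz":0.15,"yaw":0},
    {"claw":0.5,"dx":0,"dy":0,"dz":0,"yaw":0},
    {"claw":1,"dx":0,"dy":0,"dz":0,"yaw":0},
    {"claw":1,"dx":0,"dy":0,"dz":0,"yaw":0},
  ],
  grip_force=35,
)

```text
time_s: 5.58
ee_pos: [488.5, 66.7, 20.8]
ee_rot: [179.2, -0.1, 84.7]
force: [-0.1, -0.0, -3.5]
gripper_width: 23.9
```

```bash
python3 plan.py
```

```text
t 5.58 [488.5  66.7  20.8] [ 1.7915e+02 -7.0000e-02  8.4680e+01] F [-0.1 -0.  -3.5] w 23.9
```

Emit:
drive_tool(
  moves=[
    {"claw":1,"dx":0,"dy":0,"dz":-0.4,"yaw":0},
    {"claw":1,"dx":0,"dy":0,"dz":-0.8,"yaw":0},
    {"claw":1,"dx":0,"dy":0,"dz":-0.9,"yaw":0},
    {"claw":1,"dx":0,"dy":0,"dz":-0.9,"yaw":0},
    {"claw":1,"dx":0,"dy":0,"dz":-0.9,"yaw":0},
  ],
)

```text
time_s: 6.2
ee_pos: [485.3, 66.3, 100.2]
ee_rot: [179.5, 0.0, 84.7]
force: [0.3, 0.4, -3.8]
gripper_width: 23.6
```

```bash
python3 - <<'E'
from h import *
import pickle
np.set_printoptions(precision=1,suppress=True)
f=pickle.load(open('pics/top0.pkl','rb'));s=pickle.load(open('pics/scene0.pkl','rb'))
def tri(pt,ps):
    o1,d1=ray(f,[pt]);o2,d2=ray(s,[ps]);d1=d1[0]/np.linalg.norm(d1[0]);d2=d2[0]/np.linalg.norm(d2[0])
    A=np.array([d1,-d2]).T; k=np.linalg.lstsq(A,o2-o1,rcond=None)[0]
    a=o1+k[0]*d1;b=o2+k[1]*d2; return (a+b)/2,np.linalg.norm(a-b)
q=lambda u,v:(300+u/8,140+v/8); st=lambda u,v:(335+u/6,140+v/6)
print(tri(st(97,360),q(400,412)),tri(st(185,400),q(497,350)))
def z(b,x0,y0,x1,y1,sc,fn):
    c=cv2.resize(b[y0:y1,x0:x1],None,fx=sc,fy=sc,interpolation=cv2.INTER_CUBIC)
    c=cv2.convertScaleAbs(c,alpha=1.1,beta=-30)
    for x in range(x0,x1,5): cv2.putText(c,str(x),((x-x0)*sc,8),0,.3,(0,0,255)); cv2.line(c,((x-x0)*sc,10),((x-x0)*sc,16),(0,0,255))
    for y in range(y0,y1,5): cv2.putText(c,str(y),(0,(y-y0)*sc+4),0,.3,(0,0,255)); cv2.line(c,(20,(y-y0)*sc),(26,(y-y0)*sc),(0,0,255))
    cv2.imwrite(f'pics/{fn}.png',c)
z(f['color'],338,190,373,226,16,'nt');z(s['color'],340,170,384,214,13,'ns')
z(f['color'],355,150,390,190,14,'sht')
E
python3 plan.py
```

```text
(array([ 516.1, -167.8,   23.2]), np.float64(2.8014268984405852)) (array([ 501.1, -202.7,   24. ]), np.float64(1.2574843341688466))
t 6.2 [485.3  66.3 100.2] [179.45   0.    84.69] F [ 0.3  0.4 -3.8] w 23.6
```

View pics/nt.png

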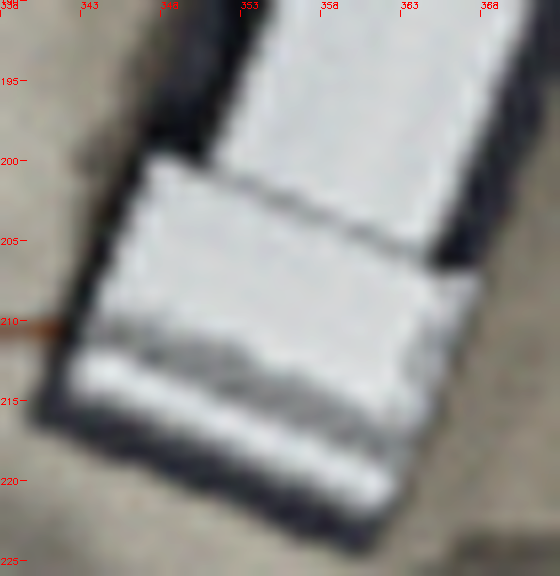

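View pics/ns.png

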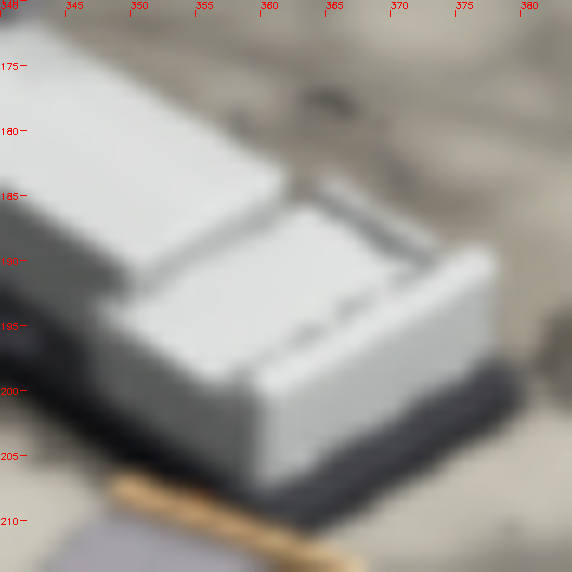

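View pics/sht.png

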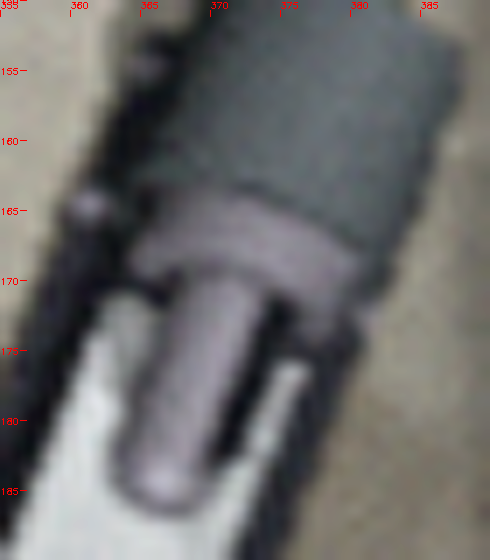

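```bash
python3 - <<'E'
from h import *
import pickle
np.set_printoptions(precision=1,suppress=True)
f=pickle.load(open('pics/top0.pkl','rb'));s=pickle.load(open('pics/scene0.pkl','rb'))
nt=lambda u,v:(338+u/16,190+v/16); ns=lambda u,v:(340+u/13,170+v/13); c1=lambda u,v:(280+u/6,200+v/6)
print('T rail', onz(f,[nt(212,160),nt(432,245)],30).ravel(),'S rail',onz(s,[ns(135,270),ns(285,178)],30).ravel())
print('T wall', onz(f,[nt(68,388),nt(385,505)],30).ravel(),'S wall',onz(s,[ns(255,385),ns(492,262)],30).ravel())
print('T base', onz(f,[nt(30,425),nt(360,555)],0).ravel(),'S base',onz(s,[ns(270,540),ns(525,400)],0).ravel())
# rack in scene: partition top front corners z39 (front=near robot)
print('S rack',onz(s,[c1(188,490),c1(313,343),c1(424,203),c1(526,78)],39))
print('S rackfar',onz(s,[c1(62,445),c1(192,297),c1(307,162),c1(413,42)],39))
E
```

```text
T rail [ 516.4 -166.8   30.   503.  -200.    30. ] S rail [ 511.6 -161.9   30.   499.4 -194.6   30. ]
T wall [ 481.6 -143.9   30.   463.4 -191.4   30. ] S wall [ 483.8 -142.    30.   461.8 -186.8   30. ]
T base [ 479.6 -140.7    0.   458.7 -191.7    0. ] S base [ 480.6 -143.5    0.   456.8 -193.5    0. ]
S rack [[470.1 103.8  39. ]
 [462.8  38.2  39. ]
 [457.2 -30.2  39. ]
 [450.8 -98.3  39. ]]
S rackfar [[ 508.4  103.1   39. ]
 [ 502.    35.3   39. ]
 [ 496.5  -33.    39. ]
 [ 489.9 -100.6   39. ]]
```

```bash
python3 - <<'E'
from h import *
f=snap('scene','s2');b=f['color']
s=telemetry.state();a=np.radians(s['ee_rot'][2]);x=np.array([np.cos(a),np.sin(a),0]);y=np.array([np.sin(a),-np.cos(a),0])
w=s['gripper_width']/2
P=[]
for sy in(-1,1):
    for sx in(-16,16): P.append(s['ee_pos']+y*sy*w+x*sx)
q=(proj(f,P)-[260,130])*6
th=np.linspace(0,2*np.pi,60)
# front face circle predicted (toward robot = -y tool? ) hub centre 7.2 above tcp
c=s['ee_pos']+[0,0,7.2]-y*12
C=(proj(f,[c+x*27*np.cos(t)+np.array([0,0,27*np.sin(t)]) for t in th])-[260,130])*6
im=cv2.resize(b[130:230,260:380],None,fx=6,fy=6,interpolation=cv2.INTER_CUBIC)
cv2.imwrite('pics/s2a.png',im)
for u in q: cv2.circle(im,tuple(int(v) for v in u),3,(0,0,255),-1)
cv2.polylines(im,[C.astype(int).reshape(-1,1,2)],True,(0,255,0),1)
cv2.imwrite('pics/s2b.png',im)
E
```

```text
(no output)
```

View pics/s2b.png

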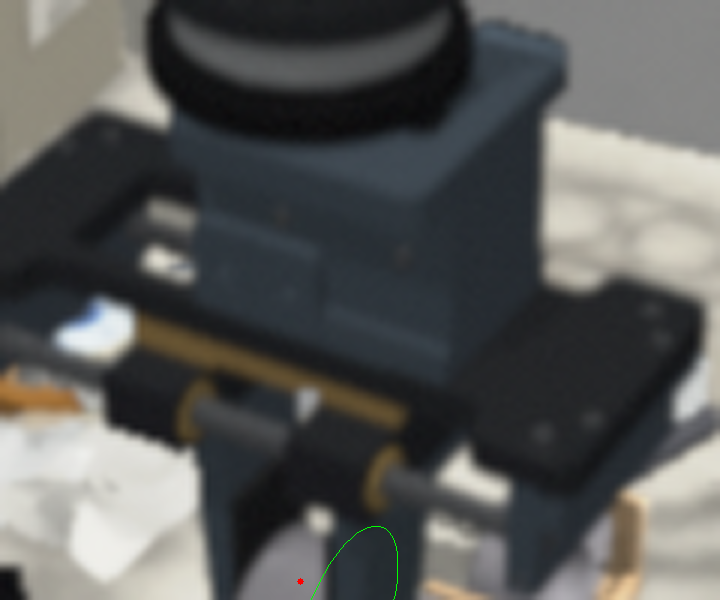

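```bash
cat > ov.py <<'E'
import sys
from h import *
def ov(f,fn,x0,y0,x1,y1,sc,up,faceoff,side,s=None):
    s=telemetry.state();a=np.radians(s['ee_rot'][2]);x=np.array([np.cos(a),np.sin(a),0]);y=np.array([np.sin(a),-np.cos(a),0]);w=s['gripper_width']/2
    P=[s['ee_pos']+y*sy*w+x*sx for sy in(-1,1) for sx in(-16,16)]
    q=(proj(f,P)-[x0,y0]+.5)*sc
    im=cv2.resize(f['color'][y0:y1,x0:x1],None,fx=sc,fy=sc,interpolation=cv2.INTER_CUBIC)
    for u in q: cv2.circle(im,tuple(int(v) for v in u),3,(0,0,255),-1)
    ax,rad=(y,x) if side=='faces' else (x,y)
    for o in faceoff:
        c=s['ee_pos']+[0,0,up]+ax*o
        C=(proj(f,[c+rad*27*np.cos(t)+np.array([0,0,27*np.sin(t)]) for t in np.linspace(0,6.28,60)])-[x0,y0]+.5)*sc
        cv2.polylines(im,[C.astype(int).reshape(-1,1,2)],True,(0,255,0),1)
    cv2.imwrite(f'pics/{fn}.png',im)
E
python3 - <<'E'
from ov import *
import pickle
f=pickle.load(open('pics/s2.pkl','rb'))
ov(f,'s2c',280,190,350,265,8,7.2,(-12,12),'faces')
E
```

```text
(no output)
```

View pics/s2c.png

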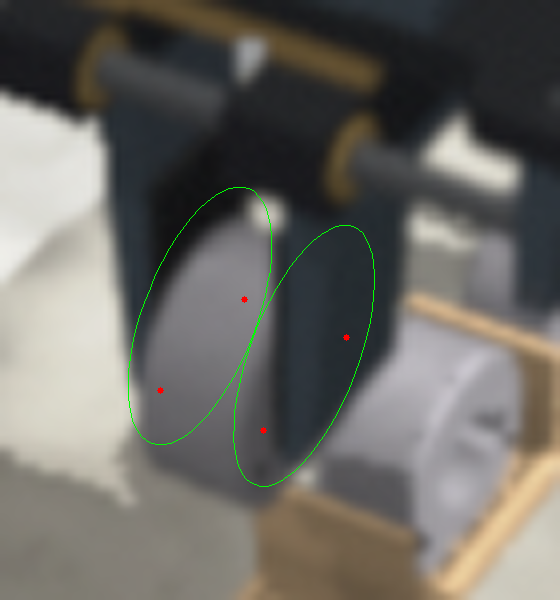

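```bash
python3 plan.py 493 -175 95 66.9
```

```text
t 6.25 [486.9  66.5 102.5] [ 1.7919e+02 -5.0000e-02  8.4690e+01] F [ 0.6  0.1 -1.6] w 23.7
n 13
[[-0.923  0.109  0.029  0.159]
 [-0.92   0.131  0.029  0.159]
 [-0.917  0.153  0.029  0.159]
 [-0.913  0.175  0.029  0.159]
 [-0.908  0.197  0.029  0.159]
 [-0.903  0.219  0.029  0.159]
 [-0.898  0.24   0.029  0.159]
 [-0.892  0.261  0.029  0.159]
 [-0.885  0.283  0.029  0.159]
 [-0.878  0.304  0.029  0.159]
 [-0.871  0.325  0.029  0.159]
 [-0.863  0.345  0.029  0.159]
 [-0.854  0.366  0.029  0.159]]
```

Emit:
drive_tool(
  moves=[
    {"claw":1,"dx":-0.92,"dy":0.11,"dz":0,"yaw":0.16},
    {"claw":1,"dx":-0.92,"dy":0.13,"dz":0,"yaw":0.16},
    {"claw":1,"dx":-0.92,"dy":0.15,"dz":0,"yaw":0.16},
    {"claw":1,"dx":-0.91,"dy":0.18,"dz":0,"yaw":0.16},
    {"claw":1,"dx":-0.91,"dy":0.2,"dz":0,"yaw":0.16},
  ],
)

```text
time_s: 6.88
ee_pos: [488.7, -27.9, 102.5]
ee_rot: [179.2, -0.2, 77.8]
force: [-0.2, -0.5, -3.0]
gripper_width: 23.8
```

Emit:
drive_tool(
  moves=[
    {"claw":1,"dx":-0.9,"dy":0.22,"dz":0,"yaw":0.16},
    {"claw":1,"dx":-0.9,"dy":0.24,"dz":0,"yaw":0.16},
    {"claw":1,"dx":-0.89,"dy":0.26,"dz":0,"yaw":0.16},
    {"claw":1,"dx":-0.88,"dy":0.28,"dz":0,"yaw":0.16},
    {"claw":1,"dx":-0.5,"dy":0.2,"dz":0,"yaw":0.16},
  ],
)

```text
time_s: 7.5
ee_pos: [489.5, -115.9, 100.9]
ee_rot: [179.3, -0.2, 70.6]
force: [-0.2, -0.3, -4.4]
gripper_width: 23.6
```

```bash
python3 plan.py 493 -175 75 66.9
```

```text
t 7.5 [ 489.5 -115.9  100.9] [179.34  -0.24  70.59] F [-0.2 -0.3 -4.4] w 23.6
n 3
[[-0.91   0.383  0.431  0.143]
 [-0.901  0.402  0.431  0.143]
 [-0.892  0.421  0.431  0.143]]
```

Emit:
drive_tool(
  moves=[
    {"claw":1,"dx":-0.91,"dy":0.38,"dz":0.3,"yaw":0.14},
    {"claw":1,"dx":-0.9,"dy":0.4,"dz":0.4,"yaw":0.14},
    {"claw":1,"dx":-0.7,"dy":0.35,"dz":0.4,"yaw":0.14},
    {"claw":1,"dx":0,"dy":0,"dz":0,"yaw":0},
  ],
)

```text
time_s: 8.0
ee_pos: [493.2, -173.2, 77.1]
ee_rot: [179.4, -0.3, 66.7]
force: [-0.6, -0.5, -4.4]
gripper_width: 23.9
```

```bash
python3 plan.py 493 -175 75 66.9; python3 - <<'E'
from ov import *
f=snap('scene','s3');ov(f,'s3a',320,130,420,215,7,7.2,(-12,12),'faces')
f=snap('top','t3');ov(f,'t3a',310,150,410,235,7,7.2,(-12,12),'faces')
E
```

```text
t 8.0 [ 493.2 -173.2   77.1] [179.42  -0.33  66.7 ] F [-0.6 -0.5 -4.4] w 23.9
n 1
[[-0.087  0.026  0.107 -0.023]]
```

View pics/s3a.png

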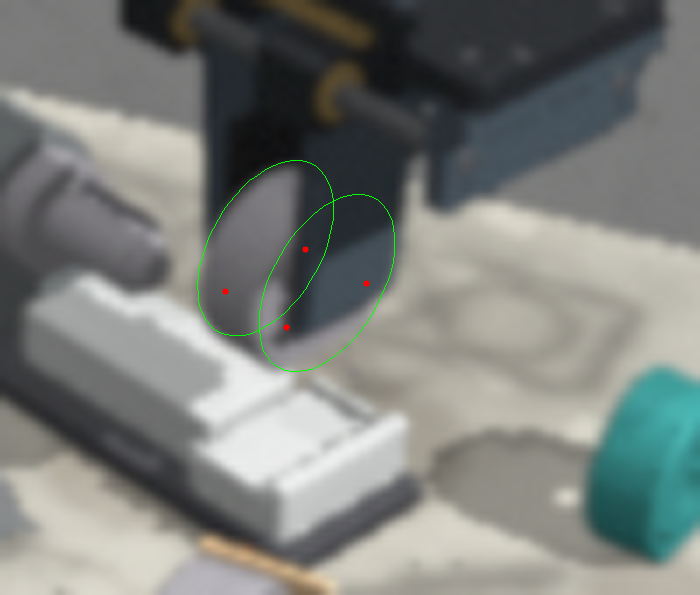

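View pics/t3a.png

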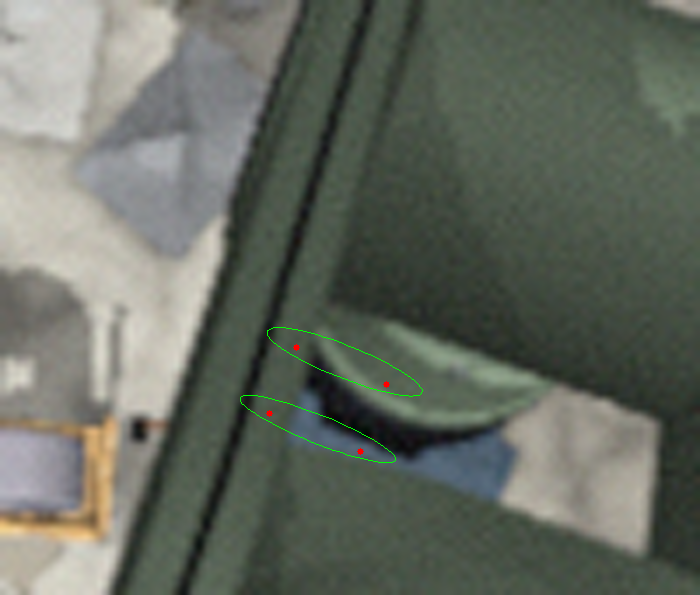

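Emit:
drive_tool(
  moves=[
    {"claw":1,"dx":-0.1,"dy":0.06,"dz":0.4,"yaw":-0.02},
    {"claw":1,"dx":0,"dy":0,"dz":0.5,"yaw":0},
    {"claw":1,"dx":0,"dy":0,"dz":0.4,"yaw":0},
    {"claw":1,"dx":0,"dy":0,"dz":0,"yaw":0},
  ],
)

```text
time_s: 8.6
ee_pos: [493.9, -173.2, 50.1]
ee_rot: [179.4, -0.4, 67.1]
force: [0.1, -0.1, -3.3]
gripper_width: 24.1
```

```bash
python3 plan.py 493.5 -175 46 66.9; python3 - <<'E'
from ov import *
f=snap('scene','s4');ov(f,'s4a',330,150,400,215,9,7.2,(-12,12),'faces')
E
```

```text
t 8.6 [ 493.9 -173.2   50.1] [179.41  -0.37  67.07] F [ 0.1 -0.1 -3.3] w 24.1
n 1
[[-0.092  0.017  0.204  0.02 ]]
```

View pics/s4a.png

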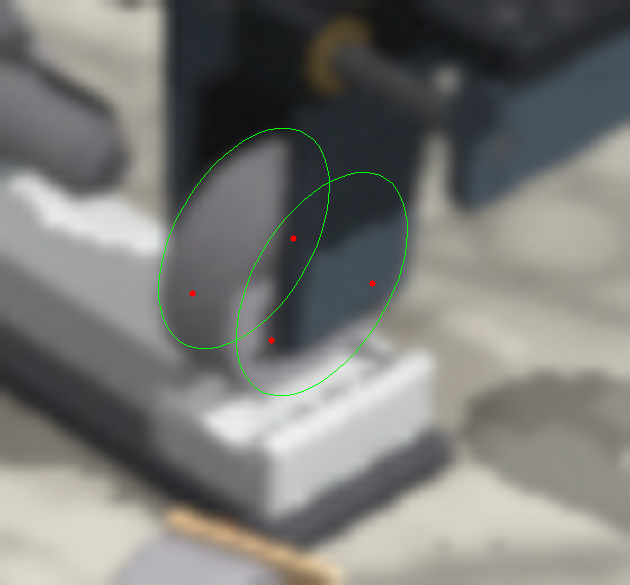

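```bash
python3 - <<'E'
from h import *
import pickle
np.set_printoptions(precision=1,suppress=True)
f=pickle.load(open('pics/top0.pkl','rb'));s=pickle.load(open('pics/scene0.pkl','rb'))
nt=lambda u,v:(338+u/16-.5,190+v/16-.5); ns=lambda u,v:(340+u/13-.5,170+v/13-.5)
u=np.array([.92,-.391]);n=np.array([.391,.92]);T=np.array([493.9,-173.2])
for nm,f_,pts in (('T rail',f,[nt(212,160),nt(432,245)]),('T wall in',f,[nt(85,352),nt(400,470)]),('T wall out',f,[nt(68,388),nt(385,505)]),
 ('S rail',s,[ns(135,270),ns(285,178)]),('S wall in',s,[ns(245,372),ns(435,262)]),('S wall out',s,[ns(255,385),ns(492,262)])):
    P=onz(f_,pts,30)[:,:2]; print(nm,'along',(P-T)@u,'lat',(P-T)@n)
E
```

```text
T rail along [18.9 19.5] lat [ 16.3 -19.5]
T wall in along [-16.  -14.4] lat [ 23.4 -27.3]
T wall out along [-22.1 -20.3] lat [ 23.7 -27.1]
S rail along [13.8 15.3] lat [ 16.9 -18.1]
S wall in along [-16.3 -16.3] lat [ 23.1 -19. ]
S wall out along [-19.7 -22.3] lat [ 24.3 -25.6]
```

Emit:
drive_tool(
  moves=[
    {"claw":1,"dx":-0.05,"dy":0.03,"dz":0.2,"yaw":0.02},
    {"claw":1,"dx":0,"dy":0,"dz":0.2,"yaw":0},
    {"claw":1,"dx":0,"dy":0,"dz":0.15,"yaw":0},
  ],
)

```text
time_s: 9.02
ee_pos: [495.2, -174.7, 39.4]
ee_rot: [179.3, -0.4, 66.9]
force: [0.1, 0.6, -3.4]
gripper_width: 23.8
```

```bash
python3 plan.py 493.5 -174 36.8 66.9
```

```text
t 9.03 [ 495.2 -174.7   39.4] [179.26  -0.38  66.89] F [ 0.1  0.6 -3.4] w 23.8
n 1
[[-0.002 -0.091  0.131 -0.001]]
```

Emit:
drive_tool(
  moves=[
    {"claw":1,"dx":0,"dy":-0.05,"dz":0.12,"yaw":0},
    {"claw":1,"dx":0,"dy":0,"dz":0.08,"yaw":0},
  ],
)

```text
time_s: 9.28
ee_pos: [494.5, -174.5, 36.7]
ee_rot: [179.2, -0.4, 66.9]
force: [-5.3, 1.2, 17.7]
gripper_width: 23.6
```

```bash
python3 plan.py
```

```text
t 9.28 [ 494.5 -174.5   36.7] [179.23  -0.37  66.9 ] F [-5.3  1.2 17.7] w 23.6
```

Emit:
drive_tool(
  moves=[
    {"claw":0,"dx":0,"dy":0,"dz":0,"yaw":0},
    {"claw":0,"dx":0,"dy":0,"dz":0,"yaw":0},
    {"claw":0,"dx":0,"dy":0,"dz":0,"yaw":0},
    {"claw":0,"dx":0,"dy":0,"dz":-0.4,"yaw":0},
    {"claw":0,"dx":0,"dy":0,"dz":-0.8,"yaw":0},
  ],
)

```text
time_s: 9.9
ee_pos: [494.7, -174.7, 62.0]
ee_rot: [179.2, -0.4, 66.9]
force: [0.4, 0.2, -0.6]
gripper_width: 45.6
```

Emit:
drive_tool(
  moves=[
    {"claw":0,"dx":0,"dy":0,"dz":-0.9,"yaw":0},
    {"claw":0,"dx":0,"dy":0,"dz":-0.9,"yaw":0},
    {"claw":0,"dx":0,"dy":0,"dz":-0.9,"yaw":0},
    {"claw":-0.6,"dx":0,"dy":0,"dz":-0.4,"yaw":-0.9},
    {"claw":-0.6,"dx":0,"dy":0,"dz":0,"yaw":-0.95},
  ],
)

```text
time_s: 10.52
ee_pos: [494.9, -175.1, 129.8]
ee_rot: [178.8, -0.1, 83.3]
force: [0.1, 0.1, 0.1]
gripper_width: 62.9
```

```bash
python3 plan.py 494 -174 105 156.9; python3 - <<'E'
from h import *
f=snap('scene','s5');cv2.imwrite('pics/s5a.png',cv2.resize(f['color'][140:220,310:410],None,fx=7,fy=7,interpolation=cv2.INTER_CUBIC))
f=snap('top','t5');cv2.imwrite('pics/t5a.png',cv2.resize(f['color'][140:230,320:420],None,fx=6,fy=6,interpolation=cv2.INTER_CUBIC))
E
```

```text
t 10.53 [ 494.9 -175.1  129.8] [ 1.7878e+02 -6.0000e-02  8.3270e+01] F [0.1 0.1 0.1] w 62.9
n 9
[[ 0.006 -0.006  0.138 -0.952]
 [ 0.007 -0.005  0.138 -0.952]
 [ 0.007 -0.004  0.138 -0.952]
 [ 0.008 -0.003  0.138 -0.952]
 [ 0.008 -0.002  0.138 -0.952]
 [ 0.008 -0.001  0.138 -0.952]
 [ 0.008  0.     0.138 -0.952]
 [ 0.008  0.002  0.138 -0.952]
 [ 0.008  0.003  0.138 -0.952]]
```

View pics/s5a.png

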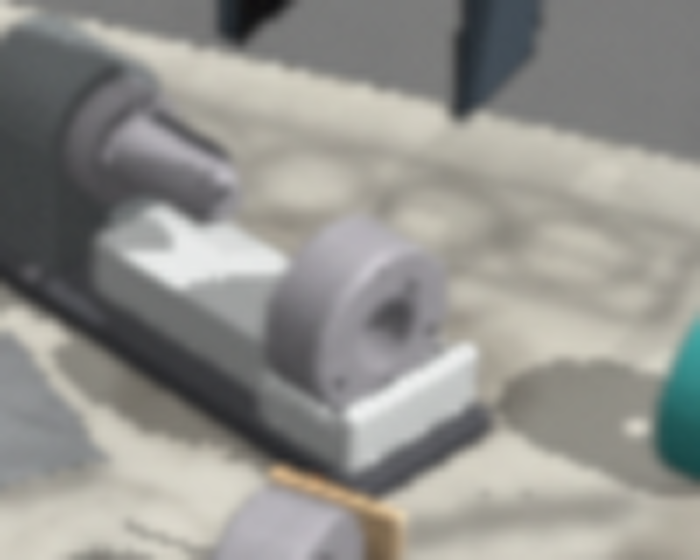

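View pics/t5a.png

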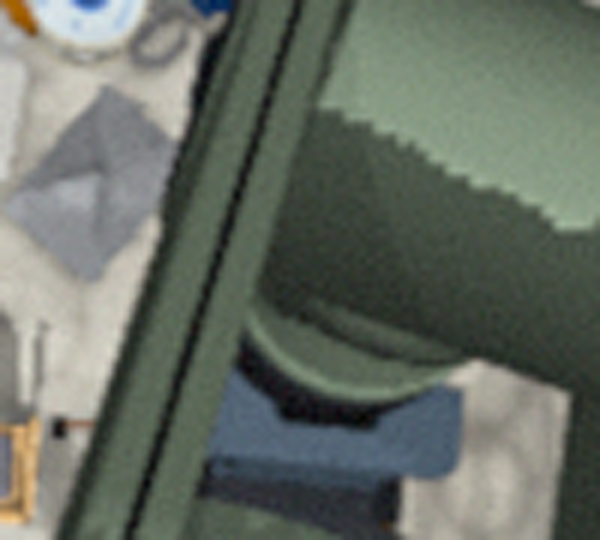

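Emit:
drive_tool(
  moves=[
    {"claw":-0.6,"dx":0,"dy":0,"dz":0.2,"yaw":-0.95},
    {"claw":-0.6,"dx":0,"dy":0,"dz":0.2,"yaw":-0.95},
    {"claw":-0.6,"dx":0,"dy":0,"dz":0.2,"yaw":-0.95},
    {"claw":-0.6,"dx":0,"dy":0,"dz":0.2,"yaw":-0.95},
    {"claw":-0.6,"dx":0,"dy":0,"dz":0.2,"yaw":-0.95},
  ],
)

```text
time_s: 11.25
ee_pos: [495.0, -174.9, 109.4]
ee_rot: [179.1, 0.7, 124.3]
force: [0.8, 0.3, 0.8]
gripper_width: 73.2
```

Emit:
drive_tool(
  moves=[
    {"claw":-0.6,"dx":0,"dy":0,"dz":0.2,"yaw":-0.95},
    {"claw":-0.6,"dx":0,"dy":0,"dz":0.2,"yaw":-0.95},
    {"claw":-0.6,"dx":0,"dy":0,"dz":0.2,"yaw":-0.95},
    {"claw":-0.6,"dx":0,"dy":0,"dz":0,"yaw":-0.5},
    {"claw":-0.6,"dx":0,"dy":0,"dz":0,"yaw":0},
  ],
)

```text
time_s: 11.88
ee_pos: [494.7, -174.6, 96.7]
ee_rot: [179.5, 1.0, 153.2]
force: [-0.5, -0.6, -0.4]
gripper_width: 73.0
```

```bash
python3 plan.py 494.5 -174.5 70 156.9;python3 - <<'E'
from h import *
f=snap('scene','s6');cv2.imwrite('pics/s6a.png',cv2.resize(f['color'][120:220,310:410],None,fx=6,fy=6,interpolation=cv2.INTER_CUBIC))
f=snap('top','t6');cv2.imwrite('pics/t6a.png',cv2.resize(f['color'][140:230,320:420],None,fx=6,fy=6,interpolation=cv2.INTER_CUBIC))
E
```

```text
t 11.88 [ 494.7 -174.6   96.7] [179.52   0.97 153.22] F [-0.5 -0.6 -0.4] w 73.0
n 2
[[ 0.005  0.001  0.668 -0.214]
 [ 0.005  0.001  0.668 -0.214]]
```

View pics/s6a.png

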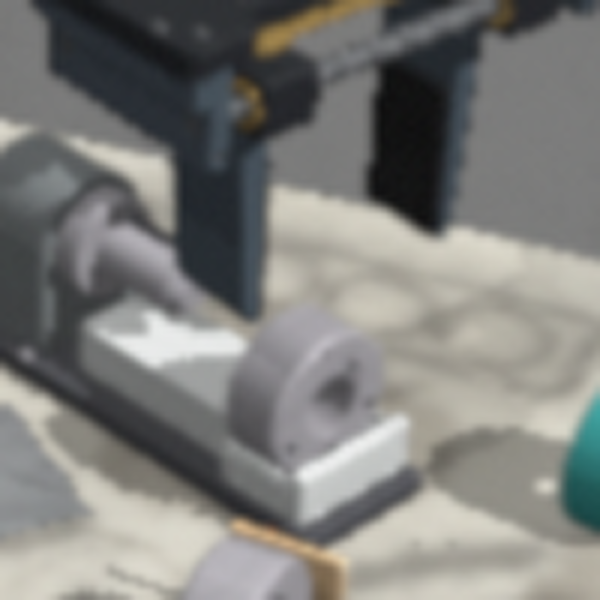

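View pics/t6a.png

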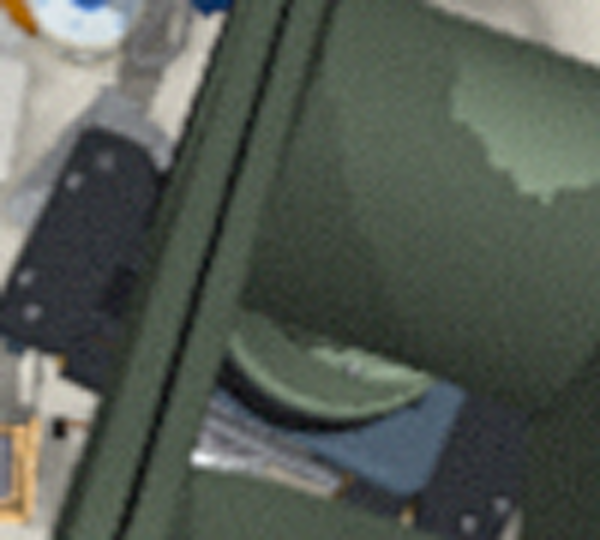

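Emit:
drive_tool(
  moves=[
    {"claw":-0.6,"dx":0,"dy":0,"dz":0.7,"yaw":-0.22},
    {"claw":-0.6,"dx":0,"dy":0,"dz":0.8,"yaw":-0.21},
    {"claw":-0.6,"dx":0,"dy":0,"dz":0.8,"yaw":0},
    {"claw":-0.6,"dx":0,"dy":0,"dz":0.6,"yaw":0},
    {"claw":-0.6,"dx":0,"dy":0,"dz":0.2,"yaw":0},
  ],
)

```text
time_s: 12.6
ee_pos: [495.3, -174.4, 30.5]
ee_rot: [179.6, 0.9, 157.0]
force: [-0.2, -0.2, 0.5]
gripper_width: 72.9
```

```bash
python3 plan.py 494.5 -174.5 25 156.9;python3 - <<'E'
from ov import *
f=snap('scene','s7');ov(f,'s7a',325,145,405,215,9,19,(-12,12),'rim')
E
```

```text
t 12.6 [ 495.3 -174.4   30.5] [179.59   0.94 157.04] F [-0.2 -0.2  0.5] w 72.9
n 1
[[ 0.035 -0.019  0.273  0.016]]
```

View pics/s7a.png

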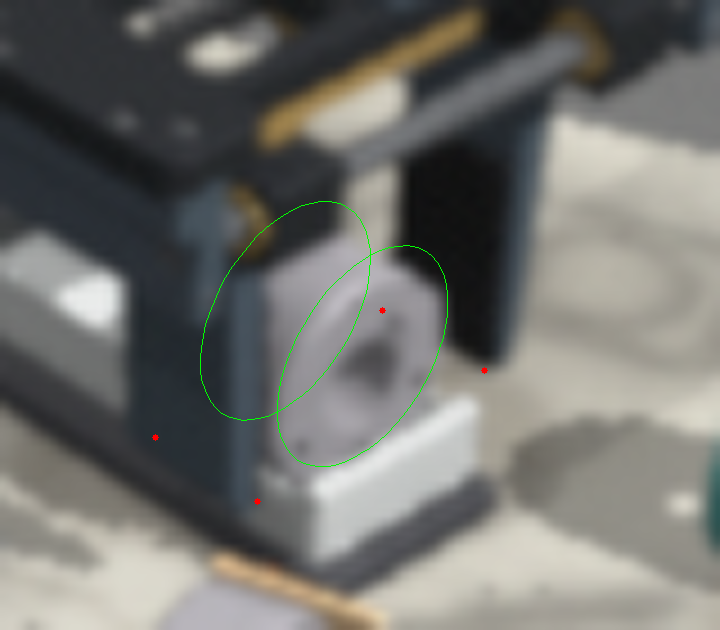

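Emit:
drive_tool(
  moves=[
    {"claw":-0.6,"dx":0,"dy":0,"dz":0.25,"yaw":0},
    {"claw":-0.2,"dx":0,"dy":0,"dz":0,"yaw":0},
    {"claw":0,"dx":0,"dy":0,"dz":0,"yaw":0},
    {"claw":0,"dx":0,"dy":0,"dz":0,"yaw":0},
  ],
  grip_force=35,
)

```text
time_s: 13.15
ee_pos: [495.7, -175.3, 25.8]
ee_rot: [179.7, 1.0, 157.1]
force: [-1.7, -4.1, -3.4]
gripper_width: 53.5
```

```bash
python3 plan.py
```

```text
t 13.15 [ 495.7 -175.3   25.8] [179.66   1.04 157.08] F [-1.7 -4.1 -3.4] w 53.5
```

Emit:
drive_tool(
  moves=[
    {"claw":0.2,"dx":0,"dy":0,"dz":-0.2,"yaw":0},
    {"claw":0.2,"dx":0,"dy":0,"dz":-0.2,"yaw":0},
    {"claw":0.2,"dx":0,"dy":0,"dz":-0.05,"yaw":0},
    {"claw":0.2,"dx":0,"dy":0,"dz":0,"yaw":0},
  ],
)

```text
time_s: 13.65
ee_pos: [494.9, -174.2, 34.9]
ee_rot: [179.6, 0.9, 157.0]
force: [0.4, 0.1, -3.3]
gripper_width: 52.9
```

```bash
python3 plan.py 516.9 -184 34.8 157;python3 - <<'E'
from ov import *
f=snap('scene','s8');ov(f,'s8a',310,135,400,215,8,19,(-12,12),'rim')
f=snap('top','t8');cv2.imwrite('pics/t8a.png',cv2.resize(f['color'][140:230,320:420],None,fx=6,fy=6,interpolation=cv2.INTER_CUBIC))
E
```

```text
t 13.65 [ 494.9 -174.2   34.9] [179.56   0.93 157.01] F [ 0.4  0.1 -3.3] w 52.9
n 2
[[-0.601 -0.012  0.002  0.   ]
 [-0.601 -0.012  0.002  0.   ]]
```

View pics/s8a.png

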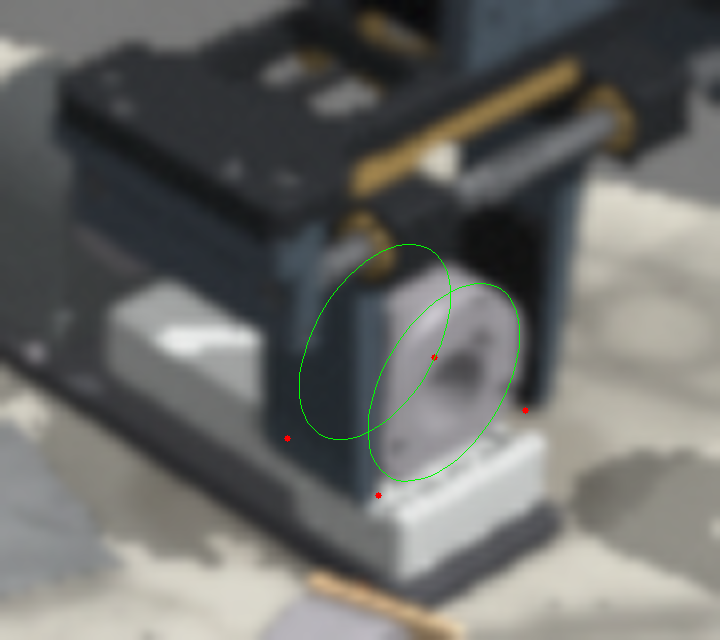

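View pics/t8a.png

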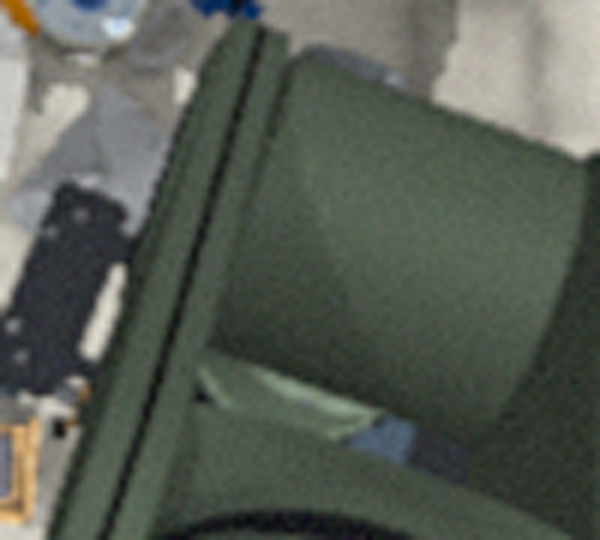

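```bash
python3 - <<'E'
from h import *
import pickle
np.set_printoptions(precision=1,suppress=True)
f=pickle.load(open('pics/top0.pkl','rb'));s=pickle.load(open('pics/scene0.pkl','rb'))
a=np.radians(-23);u=np.array([np.cos(a),np.sin(a)]);n=np.array([-u[1],u[0]]);T=np.array([494.9,-174.2])
sh=lambda x,y:(355+(x+.5)/14-.5,150+(y+.5)/14-.5)
ns=lambda x,y:(340+(x+.5)/13-.5,170+(y+.5)/13-.5);nt=lambda x,y:(338+(x+.5)/16-.5,190+(y+.5)/16-.5)
s5=lambda x,y:(310+(x+.5)/7-.5,140+(y+.5)/7-.5)
def r(nm,f_,pts,z):
    P=onz(f_,pts,z)[:,:2]; print(nm,'along',(P-T)@u,'lat',(P-T)@n)
r('T tip edges',f,[sh(118,470),sh(205,480)],53)
r('T tip front',f,[sh(165,512)],50)
r('T collar edges',f,[sh(130,265),sh(340,340)],48)
r('S tip',s,[s5(222,190)],53)
r('S rail',s,[ns(135,270),ns(285,178)],30)
r('T rail',f,[nt(212,160),nt(432,245)],30)
c=cv2.resize(s['color'][150:180,315:350],None,fx=18,fy=18,interpolation=cv2.INTER_CUBIC);cv2.imwrite('pics/tipS.png',c)
c=cv2.resize(pickle.load(open('pics/s6.pkl','rb'))['color'][150:180,315:350],None,fx=18,fy=18,interpolation=cv2.INTER_CUBIC);cv2.imwrite('pics/tipS6.png',c)
E
```

```text
T tip edges along [61.4 65.5] lat [ 5.2 -9.2]
T tip front along [58.4] lat [-5.1]
T collar edges along [97.5 99. ] lat [ 16.  -22.5]
S tip along [61.6] lat [-5.2]
S rail along [12.3 13.9] lat [ 17.4 -17.5]
T rail along [17.5 18.2] lat [ 16.7 -19.1]
```

View pics/tipS.png

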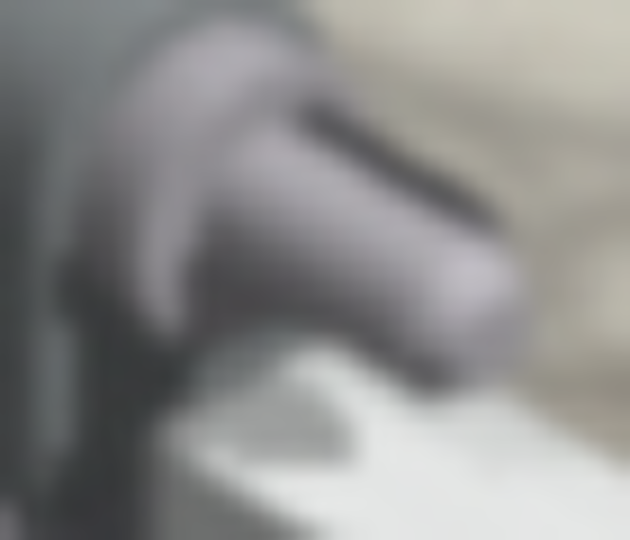

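```bash
python3 - <<'E'
from h import *
import pickle
np.set_printoptions(precision=1,suppress=True)
s=pickle.load(open('pics/scene0.pkl','rb'))
a=np.radians(-23);u=np.array([np.cos(a),np.sin(a)]);n=np.array([-u[1],u[0]]);T=np.array([494.9,-174.2])
t=lambda x,y:(315+(x+.5)/18-.5,150+(y+.5)/18-.5)
for p,z in (((490,320),53),((480,305),53),((500,330),53)):
    P=onz(s,[t(*p)],z)[:,:2]; print((P-T)@u,(P-T)@n)
# predicted shaft silhouettes for lat offsets, robot frame
for L in(-3,-1.5,0,1.5):
    c=np.r_[T+u*57+n*L,53]  # tip
    C=[c+np.r_[n,0]*9*np.cos(k)+np.array([0,0,9*np.sin(k)]) for k in np.linspace(0,6.28,40)]
    q=(proj(s,C)-[315,150]+.5)*18; print(L,'tip circle px',q.min(0),q.max(0),q.mean(0))
E
```

```text
[59.3] [-4.4]
[62.4] [-5.7]
[57.1] [-3.8]
-3 tip circle px [439.2 261.5] [552.  404.7] [494.4 333.9]
-1.5 tip circle px [429.7 266.3] [542.7 409.6] [485.  338.7]
0 tip circle px [420.2 271.2] [533.4 414.5] [475.6 343.6]
1.5 tip circle px [410.7 276.1] [524.  419.5] [466.1 348.5]
```

```bash
cat > al.py <<'E'
# print along/lat of TCP relative to reference, forces in stand axes
import numpy as np
from workcell import telemetry
a=np.radians(-23);u=np.array([np.cos(a),np.sin(a)]);n=np.array([-u[1],u[0]]);T=np.array([494.9,-174.2])
s=telemetry.state();p=np.array(s['ee_pos']);F=np.array(s['force'])
print('t',round(s['time_s'],2),'along %.1f lat %.1f z %.1f'%((p[:2]-T)@u,(p[:2]-T)@n,p[2]),'F u %.1f n %.1f z %.1f'%(F[:2]@u,F[:2]@n,F[2]),'rot',np.round(s['ee_rot'],2),'M',np.round(s['torque'],2),'w',round(s['gripper_width'],1))
E
python3 al.py
```

```text
t 13.75 along 0.0 lat -0.0 z 34.8 F u -0.2 n -0.6 z -3.3 rot [179.57   0.92 157.01] M [0.01 0.05 0.01] w 53.4
```

Emit:
drive_tool(
  moves=[
    {"claw":0.2,"dx":-0.5,"dy":-0.07,"dz":0.01,"yaw":0},
    {"claw":0.2,"dx":-0.5,"dy":0,"dz":0.01,"yaw":0},
    {"claw":0.2,"dx":-0.5,"dy":0,"dz":0.01,"yaw":0},
    {"claw":0.2,"dx":-0.35,"dy":0,"dz":0.01,"yaw":0},
    {"claw":0.2,"dx":0,"dy":0,"dz":0,"yaw":0},
  ],
)

```text
time_s: 14.38
ee_pos: [531.8, -191.4, 34.1]
ee_rot: [179.6, 1.0, 157.0]
force: [0.8, 0.1, -3.1]
gripper_width: 53.4
```

```bash
python3 al.py;python3 - <<'E'
from ov import *
f=snap('scene','s9');ov(f,'s9a',310,135,400,215,8,19,(-12,12),'rim')
E
```

```text
t 14.38 along 40.7 lat -1.5 z 34.1 F u 0.7 n 0.4 z -3.1 rot [179.56   0.96 157.  ] M [0.01 0.04 0.  ] w 53.4
```

View pics/s9a.png

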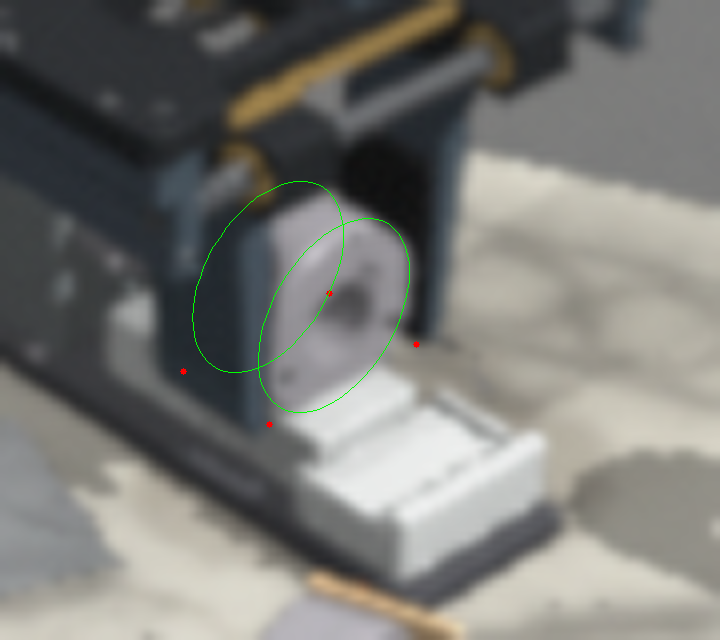

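Emit:
drive_tool(
  moves=[
    {"claw":0.2,"dx":-0.2,"dy":0,"dz":-0.04,"yaw":0},
    {"claw":0.2,"dx":-0.2,"dy":0,"dz":-0.02,"yaw":0},
    {"claw":0.2,"dx":0,"dy":0,"dz":0,"yaw":0},
  ],
)

```text
time_s: 14.8
ee_pos: [538.5, -194.3, 35.5]
ee_rot: [179.6, 0.9, 157.0]
force: [-0.4, -0.1, -3.5]
gripper_width: 53.1
```

```bash
python3 al.py
```

```text
t 14.8 along 47.9 lat -1.5 z 35.5 F u -0.3 n -0.3 z -3.5 rot [179.57   0.88 157.01] M [0.01 0.04 0.  ] w 53.1
```

Emit:
drive_tool(
  moves=[
    {"claw":0.2,"dx":-0.2,"dy":0,"dz":0.02,"yaw":0},
    {"claw":0.2,"dx":-0.15,"dy":0,"dz":0.01,"yaw":0},
    {"claw":0.2,"dx":0,"dy":0,"dz":0,"yaw":0},
  ],
)

```text
time_s: 15.18
ee_pos: [545.2, -197.1, 35.0]
ee_rot: [179.6, 0.9, 157.0]
force: [0.6, -0.1, -3.9]
gripper_width: 53.4
```

```bash
python3 al.py
```

```text
t 15.18 along 55.3 lat -1.5 z 35.0 F u 0.5 n 0.2 z -3.9 rot [179.57   0.87 157.01] M [-0.02  0.09 -0.02] w 53.4
```

Emit:
drive_tool(
  moves=[
    {"claw":0.2,"dx":-0.15,"dy":0,"dz":0,"yaw":0},
    {"claw":0.2,"dx":-0.15,"dy":0,"dz":0,"yaw":0},
    {"claw":0.2,"dx":0,"dy":0,"dz":0,"yaw":0},
  ],
)

```text
time_s: 15.55
ee_pos: [551.1, -199.6, 35.0]
ee_rot: [179.6, 0.9, 157.0]
force: [0.2, -1.3, -3.8]
gripper_width: 53.1
```

```bash
python3 al.py
```

```text
t 15.55 along 61.6 lat -1.4 z 35.0 F u 0.7 n -1.1 z -3.8 rot [179.57   0.86 157.01] M [-0.04 -0.01  0.01] w 53.1
```

Emit:
drive_tool(
  moves=[
    {"claw":0.2,"dx":-0.15,"dy":0,"dz":0,"yaw":0},
    {"claw":0.2,"dx":-0.15,"dy":0,"dz":0,"yaw":0},
    {"claw":0.2,"dx":0,"dy":0,"dz":0,"yaw":0},
  ],
)

```text
time_s: 15.92
ee_pos: [557.0, -202.1, 35.1]
ee_rot: [179.6, 0.9, 157.0]
force: [-0.8, -0.5, -3.5]
gripper_width: 53.1
```

```bash
python3 al.py
```

```text
t 15.93 along 68.1 lat -1.5 z 35.1 F u -0.6 n -0.8 z -3.5 rot [179.57   0.86 157.01] M [-0.03  0.02 -0.01] w 53.1
```

Emit:
drive_tool(
  moves=[
    {"claw":0.2,"dx":-0.15,"dy":0,"dz":0,"yaw":0},
    {"claw":0.2,"dx":-0.15,"dy":0,"dz":0,"yaw":0},
    {"claw":0.2,"dx":-0.1,"dy":0,"dz":0,"yaw":0},
    {"claw":0.2,"dx":0,"dy":0,"dz":0,"yaw":0},
  ],
)

```text
time_s: 16.42
ee_pos: [564.8, -205.5, 35.1]
ee_rot: [179.6, 0.8, 157.0]
force: [-0.8, 0.0, -3.9]
gripper_width: 53.5
```

```bash
python3 al.py
```

```text
t 16.43 along 76.6 lat -1.5 z 35.1 F u -0.7 n -0.3 z -3.9 rot [179.57   0.85 157.01] M [0.01 0.06 0.04] w 53.5
```

Emit:
drive_tool(
  moves=[
    {"claw":0.2,"dx":-0.1,"dy":0,"dz":0,"yaw":0},
    {"claw":0.2,"dx":-0.1,"dy":0,"dz":0,"yaw":0},
    {"claw":0.2,"dx":-0.1,"dy":0,"dz":0,"yaw":0},
    {"claw":0.2,"dx":0,"dy":0,"dz":0,"yaw":0},
  ],
)

```text
time_s: 16.92
ee_pos: [570.6, -207.9, 35.2]
ee_rot: [179.6, 0.8, 157.0]
force: [-0.8, 0.3, -3.8]
gripper_width: 53.2
```

```bash
python3 al.py
```

```text
t 16.93 along 82.9 lat -1.5 z 35.2 F u -0.8 n -0.0 z -3.8 rot [179.57   0.84 157.01] M [-0.04  0.03  0.03] w 53.2
```

Emit:
drive_tool(
  moves=[
    {"claw":0.2,"dx":-0.08,"dy":0,"dz":0,"yaw":0},
    {"claw":0.2,"dx":-0.08,"dy":0,"dz":0,"yaw":0},
  ],
)

```text
time_s: 17.18
ee_pos: [573.6, -209.2, 35.2]
ee_rot: [179.6, 0.8, 157.0]
force: [-0.1, 0.5, -4.1]
gripper_width: 53.2
```

```bash
python3 al.py
```

```text
t 17.18 along 86.1 lat -1.4 z 35.2 F u -0.3 n 0.4 z -4.1 rot [179.57   0.82 157.01] M [ 0.07  0.17 -0.05] w 53.2
```

Emit:
drive_tool(
  moves=[
    {"claw":0.2,"dx":-0.08,"dy":0,"dz":0,"yaw":0},
    {"claw":0.2,"dx":-0.08,"dy":0,"dz":0,"yaw":0},
  ],
)

```text
time_s: 17.42
ee_pos: [573.5, -209.1, 34.7]
ee_rot: [179.6, 0.4, 157.0]
force: [-4.9, 2.0, -0.6]
gripper_width: 53.7
```

```bash
python3 al.py
```

```text
t 17.43 along 86.0 lat -1.4 z 34.7 F u -5.2 n -0.1 z -0.6 rot [179.57   0.37 157.  ] M [ 0.25  0.78 -0.07] w 53.7
```

Emit:
drive_tool(
  moves=[
    {"claw":0.2,"dx":-0.15,"dy":0,"dz":0,"yaw":0},
    {"claw":0.2,"dx":-0.15,"dy":0,"dz":0,"yaw":0},
  ],
)

```text
time_s: 17.68
ee_pos: [573.1, -209.0, 33.9]
ee_rot: [179.6, -0.5, 157.0]
force: [-6.5, 3.8, 0.5]
gripper_width: 53.3
```

```bash
python3 al.py
```

```text
t 17.68 along 85.6 lat -1.5 z 33.9 F u -7.5 n 1.0 z 0.5 rot [179.58  -0.45 156.99] M [0.49 1.24 0.02] w 53.3
```

Emit:
drive_tool(
  moves=[
    {"claw":0.2,"dx":0,"dy":0,"dz":0,"yaw":0},
    {"claw":-0.3,"dx":0,"dy":0,"dz":0,"yaw":0},
    {"claw":-0.5,"dx":0,"dy":0,"dz":0,"yaw":0},
    {"claw":-0.5,"dx":0,"dy":0,"dz":0,"yaw":0},
  ],
)

```text
time_s: 18.18
ee_pos: [576.5, -210.4, 35.9]
ee_rot: [179.6, 0.0, 157.0]
force: [-0.1, -0.2, -0.2]
gripper_width: 68.2
```

```bash
python3 al.py;python3 - <<'E'
from ov import *
f=snap('scene','s10');ov(f,'s10a',300,125,390,205,8,19,(-12,12),'rim')
E
```

```text
t 18.18 along 89.3 lat -1.4 z 35.9 F u -0.0 n -0.2 z -0.2 rot [1.7957e+02 4.0000e-02 1.5700e+02] M [-0.05  0.05 -0.03] w 68.2
```

View pics/s10a.png

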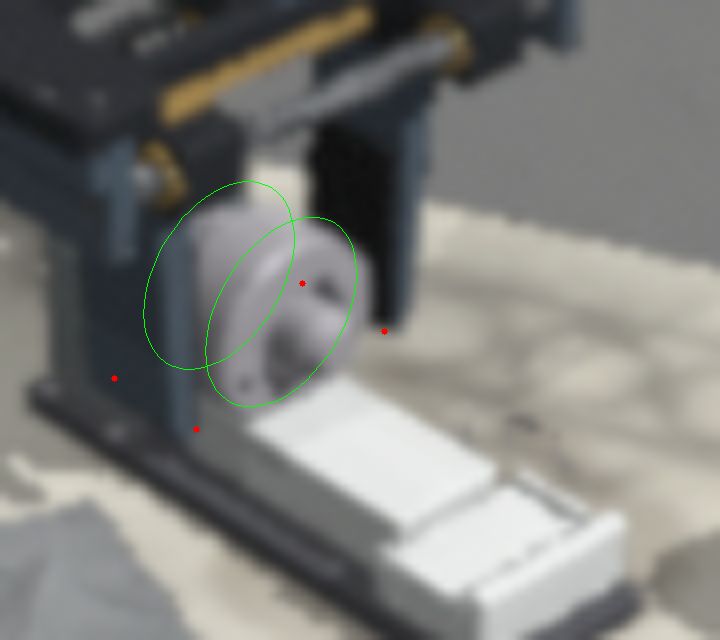

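Emit:
drive_tool(
  moves=[
    {"claw":-0.5,"dx":0,"dy":0,"dz":-0.5,"yaw":0},
    {"claw":-0.5,"dx":0,"dy":0,"dz":-0.9,"yaw":0},
    {"claw":-0.5,"dx":0,"dy":0,"dz":-0.9,"yaw":0},
    {"claw":-0.5,"dx":0,"dy":0,"dz":-0.9,"yaw":0},
    {"claw":-0.5,"dx":0,"dy":0,"dz":-0.9,"yaw":0},
  ],
)

```text
time_s: 18.85
ee_pos: [576.6, -211.1, 122.1]
ee_rot: [179.6, 0.1, 157.0]
force: [0.5, -0.1, -0.2]
gripper_width: 68.4
```

Emit:
drive_tool(
  moves=[
    {"claw":0,"dx":0.9,"dy":0.9,"dz":0,"yaw":0},
    {"claw":0.5,"dx":0.9,"dy":0.9,"dz":0,"yaw":0},
    {"claw":1,"dx":0.9,"dy":0.9,"dz":0,"yaw":0},
    {"claw":1,"dx":0.9,"dy":0.9,"dz":0,"yaw":0},
    {"claw":1,"dx":0.9,"dy":0.9,"dz":0,"yaw":0},
  ],
)

```text
time_s: 19.48
ee_pos: [528.6, -89.1, 125.9]
ee_rot: [179.5, 0.5, 156.9]
force: [-0.2, -0.3, 0.5]
gripper_width: 21.3
```

```bash
python3 al.py;python3 - <<'E'
from h import *
f=snap('scene','s11');cv2.imwrite('pics/s11a.png',cv2.resize(f['color'][130:210,295:395],None,fx=7.5,fy=7.5,interpolation=cv2.INTER_CUBIC))
f=snap('top','t11');cv2.imwrite('pics/t11a.png',cv2.resize(f['color'][140:230,320:420],None,fx=6.5,fy=6.5,interpolation=cv2.INTER_CUBIC))
E
```

```text
t 19.48 along -2.2 lat 91.5 z 125.9 F u -0.1 n -0.4 z 0.5 rot [179.54   0.52 156.9 ] M [-0.01  0.01  0.01] w 21.3
```

View pics/s11a.png

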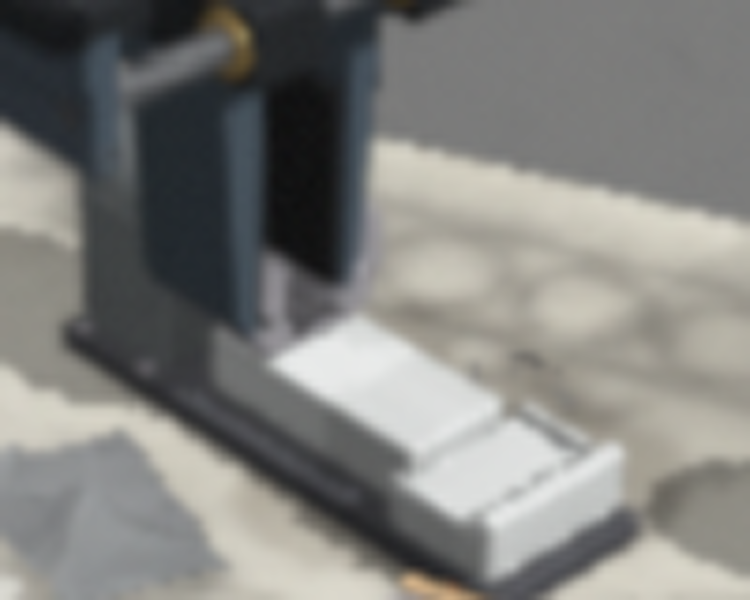

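View pics/t11a.png

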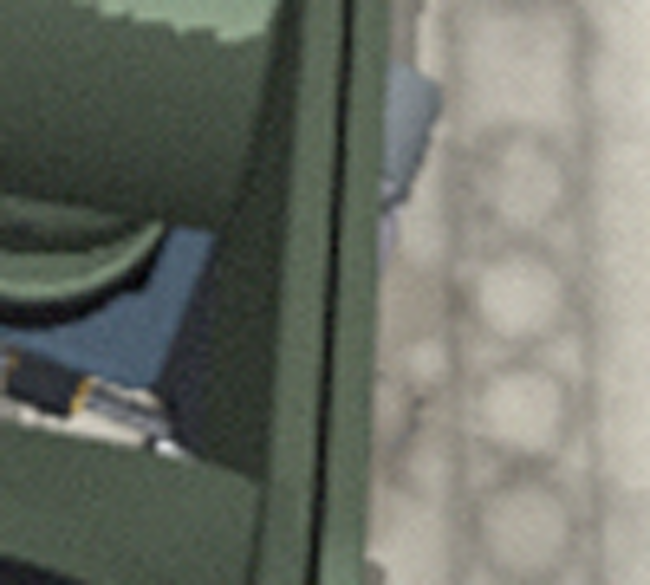

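Emit:
drive_tool(
  moves=[
    {"claw":1,"dx":0.9,"dy":0.9,"dz":-0.5,"yaw":0},
    {"claw":1,"dx":0.9,"dy":0.9,"dz":-0.5,"yaw":0},
    {"claw":1,"dx":0.9,"dy":0.9,"dz":-0.5,"yaw":0},
    {"claw":1,"dx":0.9,"dy":0.9,"dz":0,"yaw":0},
    {"claw":1,"dx":0.5,"dy":0.5,"dz":0,"yaw":0},
  ],
)

```text
time_s: 20.2
ee_pos: [483.7, 21.6, 156.8]
ee_rot: [179.6, 0.6, 157.1]
force: [0.4, -0.5, 0.2]
gripper_width: 0.9
```

```bash
python3 al.py;python3 - <<'E'
from h import *
f=snap('scene','s12');cv2.imwrite('pics/s12a.png',cv2.resize(f['color'][130:210,295:395],None,fx=7.5,fy=7.5,interpolation=cv2.INTER_CUBIC))
f=snap('top','t12');cv2.imwrite('pics/t12a.png',cv2.resize(f['color'][140:230,320:420],None,fx=6.5,fy=6.5,interpolation=cv2.INTER_CUBIC))
E
```

```text
t 20.2 along -86.8 lat 175.8 z 156.8 F u 0.5 n -0.3 z 0.2 rot [179.59   0.63 157.07] M [-0.02 -0.01 -0.02] w 0.9
```

View pics/s12a.png

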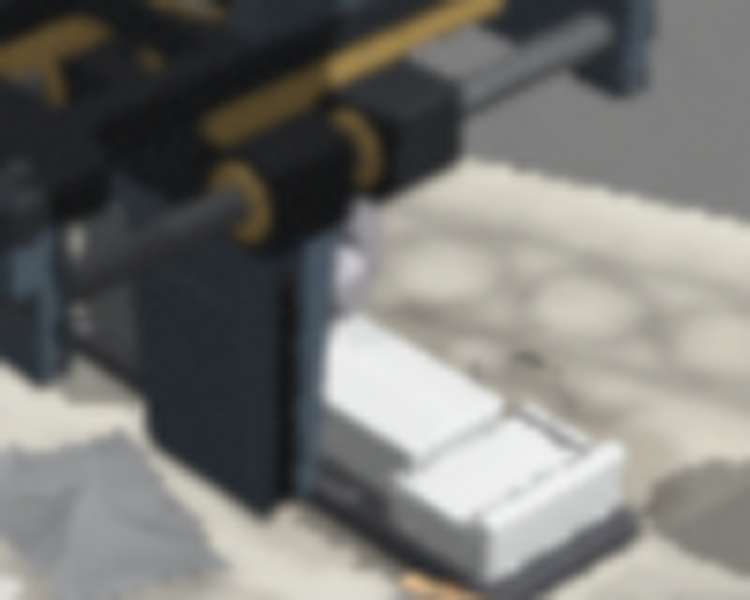

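View pics/t12a.png

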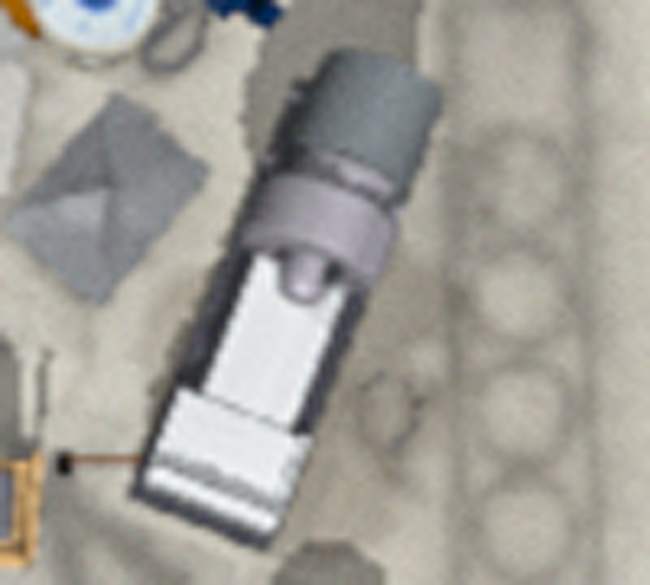

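```bash
python3 - <<'E'
from h import *
import pickle
np.set_printoptions(precision=1,suppress=True)
f=pickle.load(open('pics/t12.pkl','rb'))
a=np.radians(-23);u=np.array([np.cos(a),np.sin(a),0]);n=np.array([-u[1],u[0],0]);T=np.array([494.9,-174.2,0])
im=cv2.resize(f['color'][148:192,350:390],None,fx=14,fy=14,interpolation=cv2.INTER_CUBIC)
px=lambda X:((proj(f,X)-[350,148]+.5)*14)
# predicted home: hub centre at along O-12, O=98 (contact 86 +12)
for O,col in((98,(0,255,0)),(94,(0,0,255))):
    for off in (-24,0,12):
        r,zc=(27,52) if off<12 else (19,53)
        C=[T+u*(O+off)+n*(-1.5+r*np.cos(k))+[0,0,zc+r*np.sin(k)] for k in np.linspace(0,3.14,30)]
        cv2.polylines(im,[px(C).astype(int).reshape(-1,1,2)],False,col,1)
cv2.imwrite('pics/home.png',im)
i0=cv2.resize(f['color'][148:192,350:390],None,fx=14,fy=14,interpolation=cv2.INTER_CUBIC); cv2.imwrite('pics/home0.png',i0)
E
```

```text
(no output)
```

View pics/home.png

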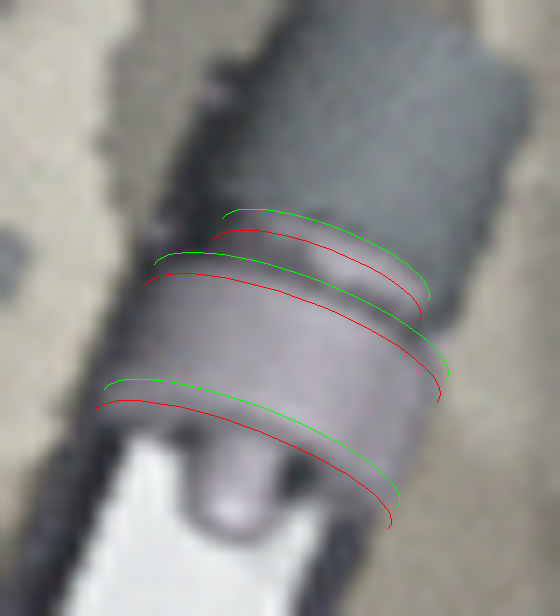

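View pics/home0.png

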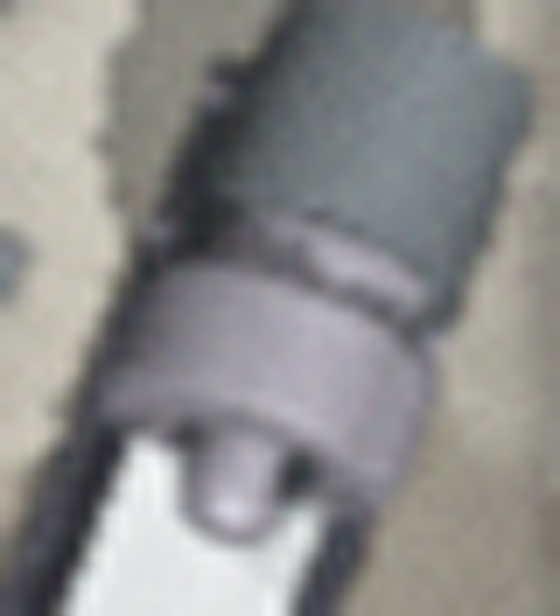

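```bash
python3 plan.py 531 -191 125 157
```

```text
t 20.3 [483.7  21.6 156.7] [179.59   0.6  157.12] F [ 0.5 -0.2 -0.8] w 0.4
n 10
[[-0.631 -0.887  0.158  0.001]
 [-0.631 -0.887  0.158  0.001]
 [-0.632 -0.887  0.158  0.001]
 [-0.632 -0.887  0.158  0.001]
 [-0.632 -0.887  0.158  0.001]
 [-0.632 -0.887  0.158  0.001]
 [-0.632 -0.887  0.158  0.001]
 [-0.632 -0.886  0.158  0.001]
 [-0.633 -0.886  0.158  0.001]
 [-0.633 -0.886  0.158  0.001]]
```

Emit:
drive_tool(
  moves=[
    {"claw":0.2,"dx":-0.63,"dy":-0.89,"dz":0.1,"yaw":0},
    {"claw":0.2,"dx":-0.63,"dy":-0.89,"dz":0.1,"yaw":0},
    {"claw":0.2,"dx":-0.63,"dy":-0.89,"dz":0.1,"yaw":0},
    {"claw":0.2,"dx":-0.63,"dy":-0.89,"dz":0.1,"yaw":0},
    {"claw":0.2,"dx":-0.63,"dy":-0.89,"dz":0.1,"yaw":0},
  ],
)

```text
time_s: 20.92
ee_pos: [510.0, -90.9, 146.0]
ee_rot: [179.7, 0.8, 157.2]
force: [0.1, 0.5, -0.3]
gripper_width: 36.4
```

Emit:
drive_tool(
  moves=[
    {"claw":0.2,"dx":-0.63,"dy":-0.89,"dz":0.1,"yaw":0},
    {"claw":0.2,"dx":-0.63,"dy":-0.89,"dz":0.1,"yaw":0},
    {"claw":0.2,"dx":-0.6,"dy":-0.89,"dz":0.1,"yaw":0},
    {"claw":0.2,"dx":-0.4,"dy":-0.5,"dz":0.1,"yaw":0},
    {"claw":0.2,"dx":0,"dy":0,"dz":0,"yaw":0},
  ],
)

```text
time_s: 21.55
ee_pos: [528.6, -175.5, 136.6]
ee_rot: [179.9, 0.8, 156.9]
force: [-0.3, 0.4, 0.1]
gripper_width: 36.5
```

```bash
python3 al.py; python3 plan.py 529 -191 90 157
```

```text
t 21.55 along 31.5 lat 12.0 z 136.6 F u -0.4 n 0.3 z 0.1 rot [179.86   0.77 156.95] M [-0.04  0.04 -0.03] w 36.5
t 21.55 [ 528.6 -175.5  136.6] [179.86   0.77 156.95] F [-0.3  0.4  0.1] w 36.5
n 3
[[-0.108 -0.236  0.776 -0.002]
 [-0.107 -0.236  0.776 -0.002]
 [-0.107 -0.236  0.776 -0.002]]
```

Emit:
drive_tool(
  moves=[
    {"claw":0.2,"dx":-0.1,"dy":-0.34,"dz":0.8,"yaw":0},
    {"claw":0.2,"dx":-0.1,"dy":-0.34,"dz":0.8,"yaw":0},
    {"claw":0.2,"dx":0,"dy":0,"dz":0.8,"yaw":0},
    {"claw":0.2,"dx":0,"dy":0,"dz":0.8,"yaw":0},
  ],
)

```text
time_s: 22.05
ee_pos: [527.0, -189.6, 68.4]
ee_rot: [179.9, 0.7, 157.0]
force: [0.5, 0.3, -0.5]
gripper_width: 36.6
```

```bash
python3 al.py
```

```text
t 22.05 along 35.5 lat -1.6 z 68.4 F u 0.4 n 0.5 z -0.5 rot [179.85   0.73 157.04] M [-0.01  0.01 -0.  ] w 36.6
```

Emit:
drive_tool(
  moves=[
    {"claw":0.2,"dx":0,"dy":0,"dz":0.7,"yaw":0},
    {"claw":0.2,"dx":0,"dy":0,"dz":0.4,"yaw":0},
    {"claw":0.2,"dx":-0.3,"dy":0,"dz":0.1,"yaw":0},
    {"claw":0.2,"dx":-0.2,"dy":0,"dz":0,"yaw":0},
    {"claw":0.2,"dx":0,"dy":0,"dz":0,"yaw":0},
  ],
)

```text
time_s: 22.68
ee_pos: [536.3, -193.3, 41.2]
ee_rot: [179.9, 0.6, 157.1]
force: [0.5, 0.8, -0.6]
gripper_width: 36.4
```

```bash
python3 al.py
```

```text
t 22.68 along 45.6 lat -1.4 z 41.2 F u 0.1 n 1.0 z -0.6 rot [179.86   0.57 157.1 ] M [-0.03  0.01  0.03] w 36.4
```

Emit:
drive_tool(
  moves=[
    {"claw":0.2,"dx":-0.15,"dy":0,"dz":0,"yaw":0},
    {"claw":0.2,"dx":-0.15,"dy":0,"dz":0,"yaw":0},
    {"claw":0.2,"dx":-0.08,"dy":0,"dz":0,"yaw":0},
  ],
)

```text
time_s: 23.05
ee_pos: [544.2, -196.6, 42.3]
ee_rot: [179.9, 0.7, 157.1]
force: [-0.8, 0.4, 0.5]
gripper_width: 36.5
```

```bash
python3 al.py
```

```text
t 23.05 along 54.2 lat -1.3 z 42.3 F u -0.9 n 0.1 z 0.5 rot [179.86   0.68 157.1 ] M [-0.03  0.19 -0.02] w 36.5
```

Emit:
drive_tool(
  moves=[
    {"claw":0.2,"dx":-0.08,"dy":0,"dz":0,"yaw":0},
    {"claw":0.2,"dx":-0.08,"dy":0,"dz":0,"yaw":0},
  ],
)

```text
time_s: 23.3
ee_pos: [544.9, -196.9, 42.1]
ee_rot: [179.9, 0.3, 157.1]
force: [-4.0, 1.7, 3.8]
gripper_width: 36.7
```

```bash
python3 al.py
```

```text
t 23.3 along 54.9 lat -1.4 z 42.1 F u -4.4 n 0.0 z 3.8 rot [179.86   0.34 157.09] M [0.31 0.72 0.04] w 36.7
```

Emit:
drive_tool(
  moves=[
    {"claw":0.2,"dx":-0.2,"dy":0,"dz":0,"yaw":0},
    {"claw":0.2,"dx":-0.2,"dy":0,"dz":0,"yaw":0},
  ],
)

```text
time_s: 23.55
ee_pos: [544.8, -196.8, 41.5]
ee_rot: [179.9, -0.7, 157.1]
force: [-9.5, 4.0, 8.0]
gripper_width: 36.5
```

```bash
python3 al.py
```

```text
t 23.55 along 54.7 lat -1.3 z 41.5 F u -10.3 n -0.0 z 8.0 rot [179.87  -0.71 157.07] M [ 0.64  1.58 -0.02] w 36.5
```

Emit:
drive_tool(
  moves=[
    {"claw":0.2,"dx":-0.4,"dy":0,"dz":0,"yaw":0},
  ],
)

```text
time_s: 23.68
ee_pos: [544.6, -196.7, 40.8]
ee_rot: [179.9, -1.8, 157.0]
force: [-21.8, 8.4, 15.7]
gripper_width: 36.5
```

```bash
python3 al.py; python3 - <<'E'
from ov import *
f=snap('scene','s13');ov(f,'s13a',300,125,390,205,8,10,(),'rim')
E
```

```text
t 23.68 along 54.6 lat -1.3 z 40.8 F u -23.4 n -0.8 z 15.7 rot [179.87  -1.76 157.05] M [ 1.4   3.4  -0.07] w 36.5
```

View pics/s13a.png

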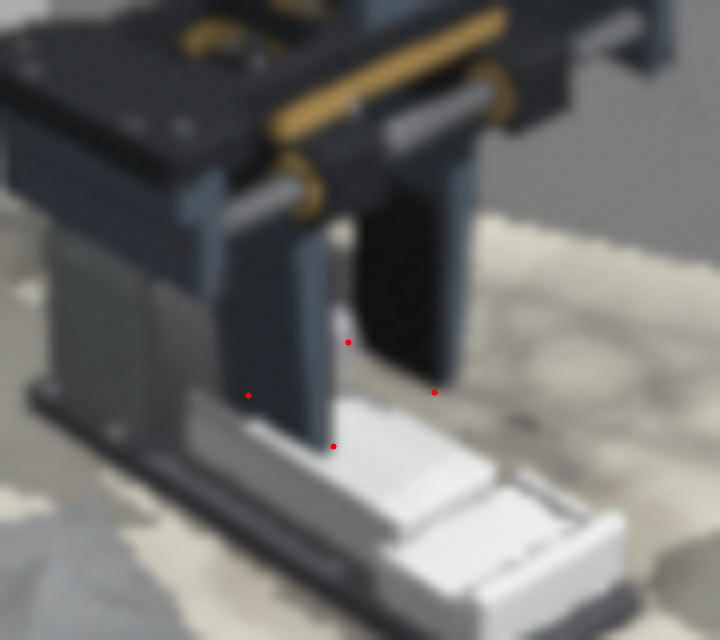

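Emit:
drive_tool(
  moves=[
    {"claw":0.2,"dx":0.5,"dy":0,"dz":0,"yaw":0},
    {"claw":0.2,"dx":0.4,"dy":0,"dz":-0.2,"yaw":0},
    {"claw":0.2,"dx":0,"dy":0,"dz":-0.9,"yaw":0},
    {"claw":0.2,"dx":0,"dy":0,"dz":-1,"yaw":0},
    {"claw":0.2,"dx":0,"dy":0,"dz":-1,"yaw":0},
  ],
)

```text
time_s: 24.35
ee_pos: [530.7, -191.0, 104.5]
ee_rot: [179.9, -1.5, 157.1]
force: [-0.1, 0.6, -0.4]
gripper_width: 36.4
```

Emit:
drive_tool(
  moves=[
    {"claw":0.2,"dx":1,"dy":0,"dz":-1,"yaw":0},
    {"claw":0.2,"dx":1,"dy":0,"dz":-1,"yaw":0},
    {"claw":0.2,"dx":1,"dy":0,"dz":-0.5,"yaw":0},
    {"claw":0.2,"dx":1,"dy":0,"dz":0,"yaw":0},
    {"claw":0.2,"dx":1,"dy":0,"dz":0,"yaw":0},
  ],
)

```text
time_s: 24.98
ee_pos: [443.7, -154.2, 162.3]
ee_rot: [179.8, -0.4, 157.0]
force: [-0.4, -0.4, 0.4]
gripper_width: 36.9
```

Emit:
drive_tool(
  moves=[
    {"claw":0.2,"dx":1,"dy":0,"dz":0,"yaw":0},
    {"claw":0.2,"dx":1,"dy":0,"dz":0,"yaw":0},
    {"claw":0.2,"dx":1,"dy":0,"dz":0,"yaw":0},
    {"claw":0.2,"dx":0.5,"dy":0,"dz":0,"yaw":0},
    {"claw":0.2,"dx":0,"dy":0,"dz":0,"yaw":0},
  ],
)

```text
time_s: 25.6
ee_pos: [379.9, -127.2, 165.1]
ee_rot: [179.8, 0.4, 157.1]
force: [0.0, 0.5, 0.3]
gripper_width: 36.6
```

```bash
python3 plan.py; python3 - <<'E'
from h import *
import pickle
f=snap('scene','s14');cv2.imwrite('pics/s14a.png',cv2.resize(f['color'][140:200,300:365],None,fx=11,fy=10,interpolation=cv2.INTER_CUBIC)[:600,:800])
g=snap('top','t14')
A=pickle.load(open('pics/t12.pkl','rb'))['color']
c=lambda i:cv2.resize(i[148:192,350:390],None,fx=9,fy=9,interpolation=cv2.INTER_CUBIC)
cv2.imwrite('pics/t14a.png',np.hstack([c(A),c(g['color'])]))
E
```

```text
t 25.6 [ 379.9 -127.2  165.1] [179.82   0.4  157.06] F [0.  0.5 0.3] w 36.6
```

View pics/s14a.png

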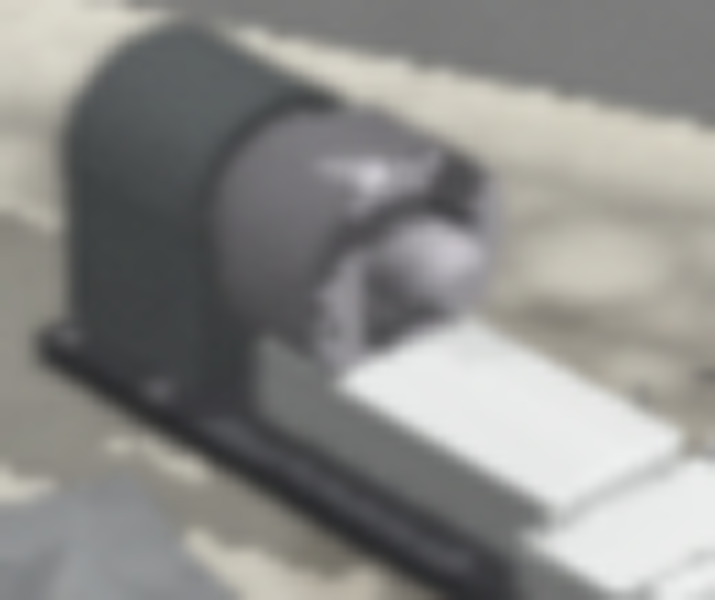

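View pics/t14a.png

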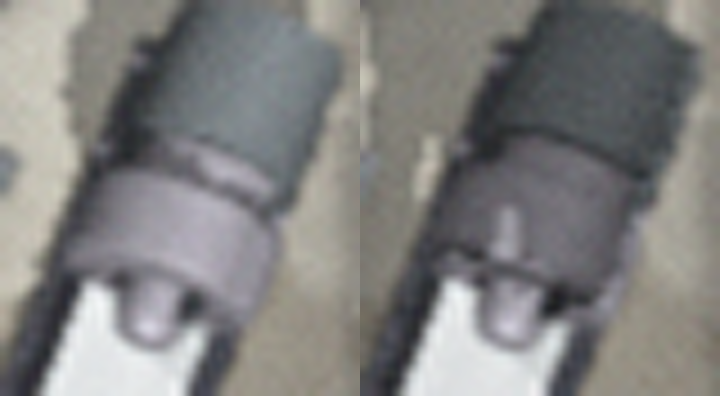

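```bash
python3 - <<'E'
from h import *
import pickle
np.set_printoptions(precision=0,suppress=True,linewidth=150)
f=pickle.load(open('pics/t12.pkl','rb'));g0=pickle.load(open('pics/top0.pkl','rb'))
a=np.radians(-23);u=np.array([np.cos(a),np.sin(a),0]);n=np.array([-u[1],u[0],0]);T=np.array([494.9,-174.2,0])
A=np.arange(62,124,2.)
def prof(f,lat,z):
    q=proj(f,[T+u*x+n*lat+[0,0,z] for x in A]).astype(np.float32)
    return cv2.remap(cv2.cvtColor(f['color'],cv2.COLOR_BGR2GRAY),q[:,0].reshape(1,-1),q[:,1].reshape(1,-1),cv2.INTER_CUBIC)[0]
print(A)
for lat in(-12,-7,-2,3,8):
    z=52+np.sqrt(27**2-(lat+1.5)**2); print('hub',lat,prof(f,lat,z)); 
for lat in(-12,-7,-2,3,8):
    z=53+np.sqrt(19**2-(lat+1.5)**2); print('collar z now',lat,prof(f,lat,z)); print('collar before',prof(g0,lat,z))
E
```

```text
[ 62.  64.  66.  68.  70.  72.  74.  76.  78.  80.  82.  84.  86.  88.  90.  92.  94.  96.  98. 100. 102. 104. 106. 108. 110. 112. 114. 116. 118.
 120. 122.]
hub -12 [146 104  91  93 115 146 166 168 167 163 162 163 165 163 162 162 158 119  97 122 156 163 141 117 122 125 127 128 129 128 127]
hub -7 [ 91  74  71  81 112 154 179 182 177 177 173 174 172 172 177 180 172 135 112 134 168 171 147 122 127 130 132 135 136 138 136]
hub -2 [181 180 175 158 138 148 177 181 175 173 174 174 176 178 177 182 170 137 129 158 176 169 144 115 122 135 136 135 135 136 136]
hub 3 [156 153 154 143 128 140 166 172 165 168 164 162 165 166 168 171 157 126 105 112 134 148 142 109 112 128 130 128 126 126 125]
hub 8 [104  92  93 108 123 141 160 161 160 159 159 157 156 154 154 155 152 121  97 100 114 133 133 119 117 121 119 119 119 119 119]
collar z now -12 [189 139  98  79  84 108 141 167 170 167 165 162 165 167 166 164 166 165 131  98 115 149 165 152 125 120 125 126 129 129 130]
collar before [193 185 158 111 116 128 126 121 115 109 108 111  83  69  65  71  74 102 131 144 148 146 148 139 114 112 120 122 120 116 
[... 430 characters left out ...]
ollar before [168 166 167 165 165 170 169 166 168 168 167 168 169 167 164 162 144 127 138 158 155 158 155 135 107 112 124 124 123 125 125]
collar z now 3 [159 153 149 148 138 126 139 165 170 163 166 164 162 164 165 167 170 158 130 105 107 126 142 142 109 109 128 129 127 125 125]
collar before [143 138 136 142 142 136 143 147 142 139 140 140 138 138 140 136 120 118 134 149 147 145 145 136 102 100 119 114 118 119 118]
collar z now 8 [118 103  87  86 104 123 140 158 162 160 158 159 157 155 153 153 153 153 126  99  99 111 130 134 120 115 118 119 117 118 117]
collar before [121 125 126 111  97  93  92 100 108 106 102  99  91  83  81  80  99 115 130 133 129 129 129 119 107 107 108 110 109 110 110]
```

```bash
python3 - <<'E'
from h import *
import pickle
np.set_printoptions(precision=0,suppress=True,linewidth=170)
f=pickle.load(open('pics/t12.pkl','rb'));g0=pickle.load(open('pics/t14.pkl','rb'))
a=np.radians(-23);u=np.array([np.cos(a),np.sin(a),0]);n=np.array([-u[1],u[0],0]);T=np.array([494.9,-174.2,0])
A=np.arange(64,116,1.5)
def prof(f,lat,z):
    q=proj(f,[T+u*x+n*lat+[0,0,z] for x in A]).astype(np.float32)
    return cv2.remap(cv2.cvtColor(f['color'],cv2.COLOR_BGR2GRAY),q[:,0].reshape(1,-1),q[:,1].reshape(1,-1),cv2.INTER_CUBIC)[0]
print(A)
for lat in(-16,-12,-7,-2,3,8,12):
    z=52+np.sqrt(27**2-(lat+1.5)**2); print('12',lat,prof(f,lat,z)); print('14',lat,prof(g0,lat,z))
E
```

```text
[ 64.  66.  67.  68.  70.  72.  73.  74.  76.  78.  79.  80.  82.  84.  85.  86.  88.  90.  91.  92.  94.  96.  97.  98. 100. 102. 103. 104. 106. 108. 109. 110. 112.
 114. 115.]
12 -16 [119 109 113 123 128 141 150 150 147 148 150 152 151 148 150 150 147 146 147 146 134 114 100 106 122 136 151 148 128 110 110 115 118 123 125]
14 -16 [118 106 107  94  66  53  67  79  88  93  96  97  96  91  90  92  92  91  90  88  87  86  85  84  83  82  86  88  77  61  59  64  68  74  77]
12 -12 [104  93  89  98 115 137 158 168 168 167 165 162 162 163 164 166 163 161 162 161 158 131 101 100 122 148 164 160 141 121 117 124 125 126 127]
14 -12 [ 98  74  56  49  50  62  75  89  95 101 105 109 107 104 102  98 100 103 104 104 100  99  99  98  99 101  98  92  79  67  66  74  75  77  84]
12 -7 [ 74  68  75  89 112 144 167 183 182 178 177 176 173 174 174 171 172 175 180 178 172 145 118 113 134 161 175 167 147 127 122 129 130 131 133]
14 -7 [ 64  62  63  60  63  80  96 107 108 115 117 114 112 109 108 111 114 116 115 113 111 107 100 100 105 106 110 110  92  72  66  78  86  88  85]
12 -2 [180 176 169 152 138 142
[... 449 characters left out ...]
0 107 109 108 108 109 110 109 109 111 110 112 115 112 109 104 101 104 107 109 106  97  73  61  76  90  86  82]
12 8 [ 92  92  99 112 123 137 152 162 161 160 159 159 159 158 156 155 154 153 154 157 152 130 103  97 100 109 125 136 133 121 117 118 121 120 119]
14 8 [ 90  91  91  85  84 105 143 165 165 156 153 153 150 142 130 114 105 102 106 110 110 108 103  97  98 101 101  98  87  73  65  70  82  86  83]
12 12 [ 89  78  91 106 124 132 145 151 153 151 147 146 148 148 148 150 149 146 145 146 137 121 106  96  93  91  94 105 112 108 103 107 108 109 112]
14 12 [105  85  89  97  88  72  84 106 108 106 113 118 123 128 130 118 103 102 101 101 102  99  95  92  93  94  95  89  82  67  58  68  76  78  79]
```

```bash
cp pics/s14.png pics/s14v.png; python3 - <<'E'
import cv2,numpy as np
a=cv2.imread('pics/top0.png')[100:280,225:435];b=cv2.imread('pics/t14.png')[100:280,225:435]
cv2.imwrite('pics/cmp.png',cv2.resize(np.hstack([a,b]),None,fx=1.9,fy=1.9))
E
```

```text
(no output)
```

View pics/s14v.png

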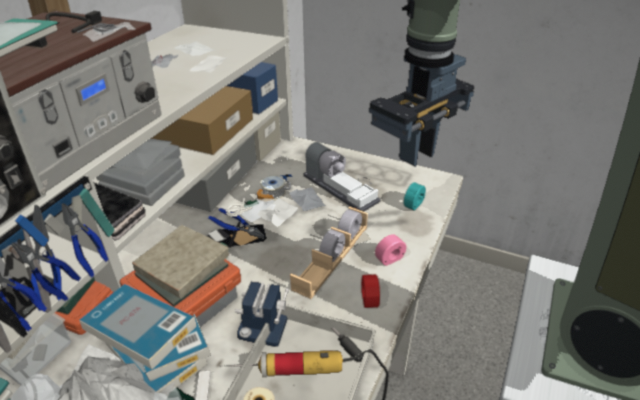

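View pics/cmp.png

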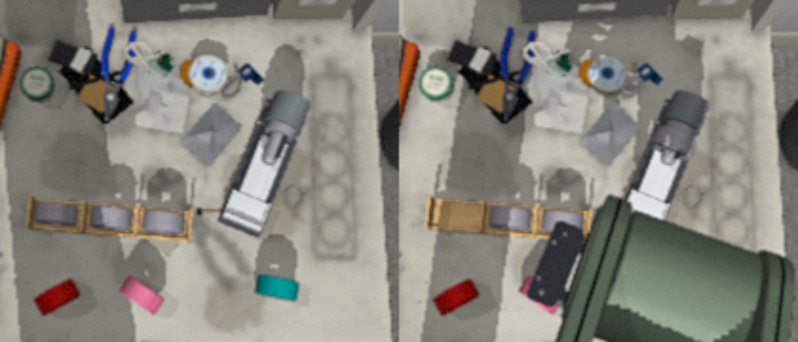

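Nothing else has been moved: the other two hubs are still in the rack, and the loose things and look-alikes are where they were. The hub is on the shaft and released, so I am handing the job in.

```bash
python3 -c "
from workcell import job; print(job.job_done())"
```

```text
the job is handed in; nothing more can be done
None
```

I took hub_b from the left bay (y = +68 mm), because its keyway points to half past one like the key. I set it flat down in the nest and let go. Then I took it afresh by the rim, slid it onto the shaft to a firm stop, let go and backed clear. The job was handed in at about 26 s of the 51 s allowed.

**Home against the shoulder:**
- The hub stopped where I had worked out the shoulder to be. A second push on its front face with the finger edges reached about 23 N and did not move it.
- In the last top picture its front face lies within about 1 mm of the home position, and its keyway side shows it seated over the key.
- One check disagreed: the finger contact in that push suggested the front face was about 2 mm short of home. I put this down to the fingers being wider than the 32 mm pads, but did not confirm it.
- A dark line between hub and collar turned out to be a shadow; it nearly vanished when the gripper's shadow covered the stand.

**Cameras:** the two disagreed by 3 to 5 mm around the stand. I used values between the two and went by contact forces for the final fit.

**Surroundings:** the last pictures show the other two hubs in the rack and the loose things and look-alikes where they were. The gripper's last force readings were near zero.

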